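Clamp a batch of manifold blocks in the bench fixture

TASK

First put the brush that was left across the fixture plate into the red tray. Then loosen the red clamp knob, slide the jaw back to make room, pull the chest's top drawer out to its stop, and lay every metal block from it flat on the plate between the jaws, side by side in one straight row along the middle of the plate with each block lying crosswise. Finish by sliding the jaw up so that the row is held with no gaps, turning the knob fully tight, pushing the drawer fully home, and leaving the can, mug and tape measure undisturbed.

Things in the scene. Friction and masses are not known exactly. Their poses are not given: they have to be found in the camera images.
- plate: fixture plate, bare aluminium slab with three dark slots, fixed to the bench, 120 (x) by 290 (y) by 22 mm thick; origin at the centre of its underside, y along the slots (the direction in which the jaw slides). At its -y end stands the blue fixed jaw, 94 mm wide in x, 25 mm thick, 30 mm tall above the plate; its clamping face looks to +y at y = -120 mm
- fixed_jaw (a point): foot of the fixed jaw's clamping face, on the plate's upper surface, midway across the plate; axes as the plate (y points from the fixed jaw towards the sliding jaw, z up)
- jaw_face (a point): foot of the sliding jaw's clamping face, on the plate's upper surface, midway across; axes as the plate. The sliding jaw (blue) is 94 mm wide and 30 mm tall at its face (16 mm thick); behind it, to +y, is a carriage 64 mm wide, 22 mm tall, ending 74 mm behind the face
- jaw (a joint): gap between the two jaw faces in m, 0 to 0.175; grows as the sliding jaw is drawn back to +y. A few newtons move it when the knob is loose, and it can be pushed and pulled along by the knob; it must not be forced along while the knob is tight
- knob (a joint): turn of the clamp knob in rad, 0 (fully loose, its bar across the plate, along the plate's x) to 1.4 (fully tight, the bar nearly in line with the plate's y); grows clockwise seen from above; starts tight. Loose below 0.4, tight above 1.1; takes about 0.1 N m
- knob_grip (a point): on the knob's vertical axis, 46 mm behind the sliding jaw's face, at the height to grip (53 mm above the plate's upper surface). The knob is an upright red bar 42 mm long, 14 mm thick and 34 mm tall (from 18 mm below this point to 12 mm above it) on a black disc 44 mm across; the bar runs along the point's x axis, which turns with the knob
- drawer (a joint): how far the top drawer is out, in m, 0 (home) to 0.185 (at its stop). Inside, the drawer measures 228 mm (x) by 228 mm (y), beginning 56 mm behind its handle point; its floor is 37 mm below the handle point, its 6 mm walls reach 22 mm above that point. With the drawer home the chest's roof begins 50 mm behind the handle point; the roof's top is 170 mm above the bench
- drawer_handle (a point): middle of the top drawer's handle on the black two-drawer tool chest (fixed, 273 deep, 270 wide, 170 mm high): a level round steel bar 11 mm thick, 120 mm long, 35 mm off the drawer's front, 132 mm above the bench. The point's x axis points squarely into the chest (the drawer opens along -x), y along the bar, z up; it moves with the drawer
- brush: bench brush with a yellow handle, 180 mm long along its x, lying on its side; origin at the middle of its length on its underside. Handle (x from -90 to 0 mm) round, 20 mm thick; steel ferrule (x from -5 to 35 mm) 42 mm wide and 20 mm thick; grey bristle end up to x = 90 mm, 39 mm wide and 15 mm thick. 90 g; balances near its origin
- tray: red open tool tray, fixed, 235 (x) by 115 (y) by 28 mm high, walls and floor 4 mm; origin at the centre of its underside
- block_a: aluminium manifold block with brass ports, 60 (x) by 30 (y) by 30 mm (z), about 145 g, origin at its centre; starts in the top drawer, lying flat with its x roughly along the drawer's sliding direction. Two to four of the four blocks are present
- block_b: aluminium manifold block with brass ports, 60 (x) by 30 (y) by 30 mm (z), about 145 g, origin at its centre; starts in the top drawer, lying flat with its x roughly along the drawer's sliding direction. Two to four of the four blocks are present
- block_c: aluminium manifold block with brass ports, 60 (x) by 30 (y) by 30 mm (z), about 145 g, origin at its centre; starts in the top drawer, lying flat with its x roughly along the drawer's sliding direction. Two to four of the four blocks are present
- block_d: aluminium manifold block with brass ports, 60 (x) by 30 (y) by 30 mm (z), about 145 g, origin at its centre; starts in the top drawer, lying flat with its x roughly along the drawer's sliding direction. Two to four of the four blocks are present
- spray_can: blue and yellow spray can, 54 mm across, 150 mm tall, standing; origin at its base. Leave alone
- mug: white mug, 80 mm across, 90 mm tall, handle to its +y; origin at its base. Leave alone
- tape_measure: yellow and black tape measure, 66 by 36 by 62 mm, standing; origin at its base. Leave alone
Things that resemble listed ones, but are neither listed nor needed, are in the scene too. There is more than one size of the brush; the job needs the smaller.

How it is judged:
On the way, in this order (a step that is already met when the one before it is completed fails the run):
1. the brush lies in the red tray (x of brush in the frame of tray between -0.06 and 0.06 m and y of brush in the frame of tray between -0.05 and 0.05 m and z of brush in the frame of tray between -0.005 and 0.02 m), for 0.2 s.
2. the knob is loose and the top drawer is out to its stop (value of joint knob below 0.4 rad and value of joint drawer above 0.173 m), for 0.2 s.
3. every block lies flat on the plate between the jaws, crosswise in one row (z of block_a in the frame of fixed_jaw between 0.011 and 0.019 m and x of block_a in the frame of fixed_jaw between -0.015 and 0.015 m and y of each of block_a, block_b, block_c, block_d in the frame of fixed_jaw above 0.012 m and y of each of block_a, block_b, block_c, block_d in the frame of jaw_face below -0.012 m and angle between the x axis of each of block_a, block_b, block_c, block_d and the x axis of plate, either way round below 0.15 rad and z of block_b in the frame of fixed_jaw between 0.011 and 0.019 m and x of block_b in the frame of fixed_jaw between -0.015 and 0.015 m and z of block_c in the frame of fixed_jaw between 0.011 and 0.019 m and x of block_c in the frame of fixed_jaw between -0.015 and 0.015 m and z of block_d in the frame of fixed_jaw between 0.011 and 0.019 m and x of block_d in the frame of fixed_jaw between -0.015 and 0.015 m), for 0.2 s.
4. the jaw is up against the row and the knob is tight (all of step 3 and value of joint jaw below 0.126 m and (height (world z) of block_a above -2 m or value of joint jaw below 0.096 m) and (height (world z) of block_b above -2 m or value of joint jaw below 0.096 m) and (height (world z) of block_c above -2 m or value of joint jaw below 0.096 m) and (height (world z) of block_d above -2 m or value of joint jaw below 0.096 m) and (height (world z) of any of block_b, block_a above -2 m or value of joint jaw below 0.066 m) and (height (world z) of any of block_c, block_a above -2 m or value of joint jaw below 0.066 m) and (height (world z) of any of block_c, block_b above -2 m or value of joint jaw below 0.066 m) and (height (world z) of any of block_d, block_a above -2 m or value of joint jaw below 0.066 m) and (height (world z) of any of block_d, block_b above -2 m or value of joint jaw below 0.066 m) and (height (world z) of any of block_d, block_c above -2 m or value of joint jaw below 0.066 m) and value of joint knob above 1.1 rad), for 0.2 s.
At the end, for the whole second after the job is handed in: Every block lies flat on the plate between the jaws, within 15 mm of the plate's middle line and within 0.15 rad of square across it; the jaw gap is less than the row's width plus 6 mm; the knob is turned past 1.1 rad; the top drawer is within 12 mm of home; the brush lies in the tray; all at rest (all of step 1 and all of step 4 and value of joint drawer below 0.012 m and linear speed of each of block_a, block_b, block_c, block_d below 0.02 m/s); the robot touches nothing.
It fails at once if the spray can is pushed more than 5 cm or tipped over (distance of spray_can from where it was at the start of the episode above 0.05 m or angle between spray_can's own z axis and vertical above 0.6 rad).
It fails at once if the mug is pushed more than 5 cm or tipped over (distance of mug from where it was at the start of the episode above 0.05 m or angle between mug's own z axis and vertical above 0.6 rad).
It fails at once if the tape measure is pushed more than 5 cm or tipped over (distance of tape_measure from where it was at the start of the episode above 0.05 m or angle between tape_measure's own z axis and vertical above 0.6 rad).
It fails at once if the gripper forces the jaw along while its knob is tight (value of joint knob above 1.1 rad and contact force between the fingers and plate above 3 N and (velocity of joint jaw above 0.04 m/s or velocity of joint jaw below -0.04 m/s)).
Of block_a, block_b, block_c, block_d only 2 to 4 are there at a start; the rules pass over those that are not, and their reading is None.
At some moment in a run one of block_a, block_b, block_c, block_d may be knocked a few centimetres aside while the robot is not near it.
It also fails if it takes over 210 s, if anything falls off the work surface, if the arm or the gripper's body presses on something with over 40 N, if the wrist force passes 120 N, or if a joint passes its speed limit or range.

ROBOT

A 6-joint arm with a two-finger parallel gripper is mounted at the origin on the work surface. World frame = base frame: x ahead of the robot, y to its left, z up, the work surface at z = 0. Lengths are in m, angles in rad, forces in N, time in s.
With the tool pointing down it reaches from about 0.425 to 0.95 m from the base axis. Payload 3.5 kg.
Tool frame: the origin (TCP) lies at the very end of the fingers, on their centre line; the grasp point (between the pads) lies 19 mm behind it (ctrl.pinch_z is the distance from the TCP to the grasp point, in m); z points along the fingers, y is the line along which they close (so a half turn about z gives the same grasp; the last joint's range is limited). The gripper opens to 85 mm and grips with 20 to 120 N. Pads are 22 mm wide; open, the fingers measure 114 mm over their backs; the gripper's body (76 mm by 85 mm) begins 54 mm behind the grasp point. The pads swing forward as they close: fully open they stand 13 mm farther back than shut.
Start: joints at [-1.447, 0.286, 1.577, -0, 1.279, -0.15], TCP at [0.183, -0.65, 0.192] pointing down, gripper open.
Joint ranges: [-2.77, 2.77], [-0.9, 2.22], [0.21, 2.48], [-1.53, 4.67], [0.24, 2.81], [-2.84, 2.84]. Speed limits (rad/s): [2.79, 2.79, 3.14, 3.14, 3.14, 3.14].

INTERFACE

Orientations are given as a unit quaternion [x, y, z, w].
In Python, from plant import ctrl gives the robot as it stands. The module is installed in compiled form; this text tells all that it offers.
- The arm moves only by the shell command python3 -m crank 'ROWS' [OPENING] [FORCE]. ROWS is JSON, a list of rows, each a list of 6 numbers: the shift along the tool's x, y, z in cm, then the turn, a rotation vector about the tool's x, y, z in rad. In form: [[tx, ty, tz, rx, ry, rz], ...]. A call has 1 to 10 rows; each row is the pose to reach, as a shift and turn from the pose commanded when the call began, along the tool's axes at that moment; what a row does not reach only later rows make up. A row lasts 1/10 s, in which the tool goes at most 50 mm and 8.59 degrees, less where a joint would pass 70% of its speed; a pose out of reach is approached as far as the arm can. A call with a gripper value outside its range is refused whole. OPENING is the opening, from 0 (shut) to 1 (fully open), set as the call begins (- or left out, the last holds). The fingers move at their own pace and stop on an object; FORCE is the grip in N (left out, the last holds). Time passes only in rows, so rows that repeat a pose let the fingers close. It gives the time, the measured TCP pose, the force, the opening and the grip force at its end, in the units of the state.
- ctrl.get_state(): the state, without advancing time (a new reading comes with each control period).
- ctrl.read_camera(name): name is "scene" or "top" or "wrist"; returns (picture, depth): 384x512x3 uint8, blue, green, red; 384x512 float32, m along the optical axis (not along the pixel's ray), 0 where there is no reading.
- ctrl.camera_info(name): a dict with "K" (3x3 intrinsics, pixels), "k1" (the pictures are not rectified: a ray, as slopes to the right and down, at radius r is drawn at 1 + k1 r^2 times it, then the intrinsics apply), "origin" and "orientation" of the camera in the world. Camera axes: x right, y down, z forward; pixel columns grow to the right and rows downward; lengths in m; the calibration is good to about 2 mm. A picture is of the moment at which its call begins: read the wrist's pose just before it. camera_info takes no time and is no camera call; for the wrist camera it gives the pose at the moment of the call.
- ctrl.sign_off(): hands the job in; it is judged then, once.
The state is a dict: "time": time; "qpos": joint angles; "dq": joint speeds; "joint_efforts": joint torques, N m; "eef_pos": TCP position; "tcp_rot": TCP orientation; "contact_force": force on the tool from outside, world axes, zero at the start; "wrist_torque": the same for the moment, N m; "opening": opening from 0.0 (shut) to 1.0 (fully open); "finger_force": force on a finger pad.
Only numpy, scipy, OpenCV 4.12 (cv2) and the standard library are available. Lean on these libraries where they do the work, as an engineer would, in place of code of your own. Each camera call takes 0.05 s, during which the arm holds its last target. There are 200 camera calls.

## Working session

There is one attempt and no reset: what is moved stays moved. The work goes in short steps, Python scripts to look and compute and a shell command to move; the robot and the scene stay as the last step left them, time stands still between calls to the robot, and variables do not carry over. Pictures are saved under pics/ and viewed, at most 14 in all, crops included, and the job is handed in when it is done.

```bash
mkdir -p pics; cat > h.py <<'E'
import numpy as np, cv2
from scipy.spatial.transform import Rotation as R
from plant import ctrl
def cam(name):
    i=ctrl.camera_info(name); p,d=ctrl.read_camera(name); return i,p,d
def cloud(i,d):
    K=np.array(i["K"],float);h,w=d.shape
    u,v=np.meshgrid(np.arange(w),np.arange(h))
    pts=np.stack([u,v],-1).reshape(-1,1,2).astype(np.float64)
    x=(pts[:,0,0]-K[0,2])/K[0,0];y=(pts[:,0,1]-K[1,2])/K[1,1]
    a,b=x.copy(),y.copy()
    for _ in range(10):
        s=1+i["k1"]*(a*a+b*b);a,b=x/s,y/s
    z=d.reshape(-1).astype(float)
    P=np.stack([a*z,b*z,z],1)
    W=R.from_quat(i["orientation"]).apply(P)+np.array(i["origin"])
    W[z==0]=np.nan
    return W.reshape(h,w,3)
def to_tool(target,yaw_axis=None):
    s=ctrl.get_state();r=R.from_quat(s["tcp_rot"])
    return r.inv().apply(np.array(target)-s["eef_pos"])*100
E
python3 - <<'E'
from h import *
for n in ("scene","top"):
    i,p,d=cam(n); np.savez(f"pics/{n}0.npz",W=cloud(i,d),p=p)
    cv2.imwrite(f"pics/{n}0.png",cv2.resize(p,(800,600)))
    print(n,i["origin"],i["orientation"])
s=ctrl.get_state();print(s)
E
```

```text
scene [ 1.27179806 -0.27825769  1.16962779] [ 0.79488363  0.52316322 -0.17427111 -0.2531597 ]
top [0.44417615 0.01808795 1.54611856] [-0.69906247  0.71417498 -0.02210022  0.02788071]
{'time': 0.1, 'qpos': array([-1.44699357e+00,  2.87123178e-01,  1.57805599e+00,  4.92485705e-06,
        1.27856120e+00, -1.50001034e-01]), 'dq': array([ 0.00097302, -0.00203979, -0.00320432,  0.0008379 ,  0.00127843,
       -0.0006632 ]), 'joint_efforts': array([ 5.67654624e-04, -4.07297051e+01, -2.93699080e+01, -1.54668815e-04,
        3.41207917e-03, -1.01693408e-05]), 'eef_pos': array([ 0.18246145, -0.64916748,  0.19094108]), 'tcp_rot': array([ 9.90643089e-01,  1.36473871e-01,  1.64233181e-05, -1.07373813e-03]), 'contact_force': array([-0.11198314,  0.33757365, -0.39274885]), 'wrist_torque': array([0.03717651, 0.00493745, 0.07378118]), 'finger_force': 0.0, 'opening': 1.0004911827587373}
```

View pics/scene0.png

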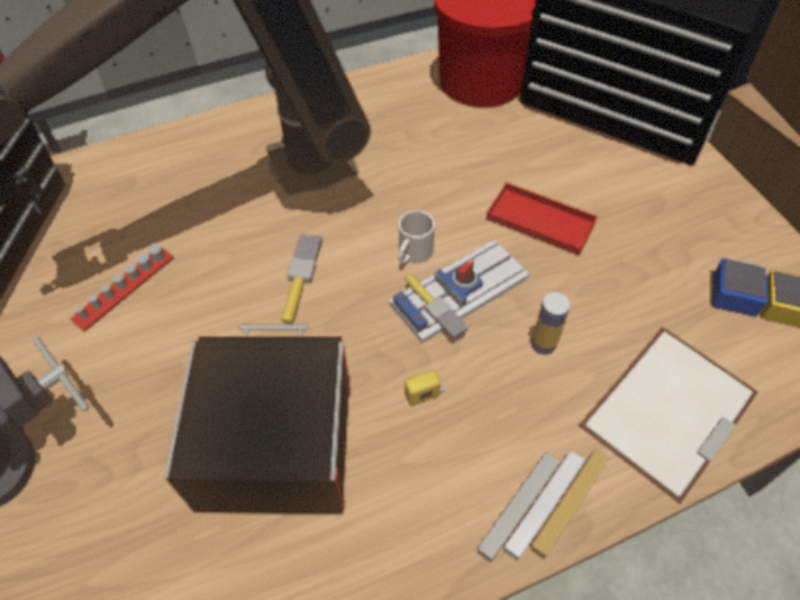

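View pics/top0.png

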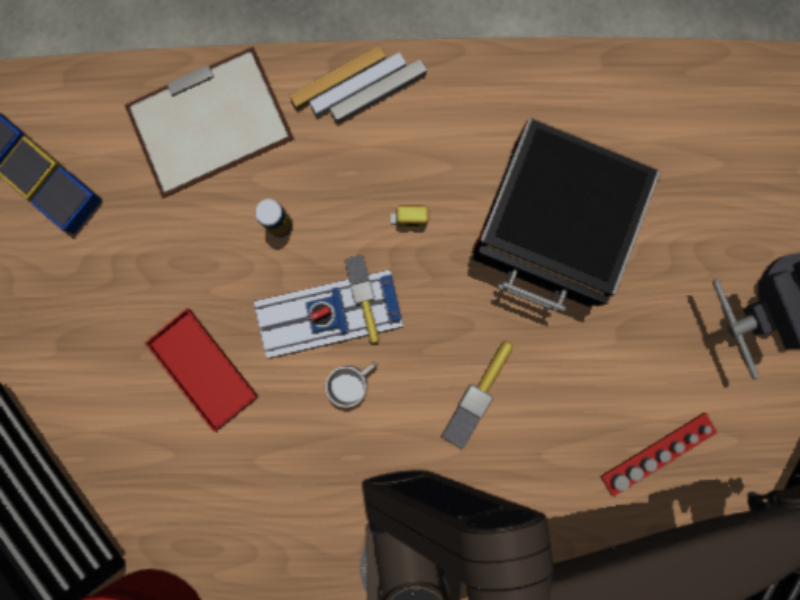

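Top view (800×600 px). Brush candidates are the small brush across the plate at (363,300) and the larger brush on the bench at (478,395). The one on the plate is the one I want. The tray is at (202,370), the knob at (321,314), the drawer handle at (535,293), the can at (270,213), the mug at (347,387) and the tape measure at (411,215). The red socket rail at (658,455) and the red bin are decoys.

```bash
python3 - <<'E'
from h import *
f=np.load("pics/top0.npz");W=f["W"];p=f["p"]
hsv=cv2.cvtColor(p,cv2.COLOR_BGR2HSV)
def rect(name,box,m,zr=None):
    x0,y0,x1,y1=[int(b*.64) for b in box]
    k=np.zeros(m.shape,bool);k[y0:y1,x0:x1]=1
    k&=m&np.isfinite(W[...,2])
    if zr: k&=(W[...,2]>zr[0])&(W[...,2]<zr[1])
    P=W[k]
    r=cv2.minAreaRect(P[:,:2].astype(np.float32))
    bx=cv2.boxPoints(r)
    print(name,len(P),"c",np.round(r[0],4),"size",np.round(r[1],3),"ang",round(r[2],1),"z",np.round(np.percentile(P[:,2],[5,50,95]),3))
    return P
H,S,V=hsv[...,0],hsv[...,1],hsv[...,2]
red=((H<8)|(H>172))&(S>130); blue=(H>100)&(H<125)&(S>100); yel=(H>18)&(H<35)&(S>130); white=(S<60)&(V>110); any_=np.ones_like(red)
rect("tray",(140,300,265,440),red)
rect("knob",(300,290,345,335),red)
rect("knobtop",(300,290,345,335),red,(.06,.1))
rect("plate",(245,260,412,365),any_,(.014,.03))
rect("fixjaw",(375,265,412,330),blue,(.04,.065))
rect("slidejaw",(300,280,352,340),blue,(.04,.065))
rect("brushhandle",(345,285,390,350),yel)
rect("brushall",(340,250,390,350),any_,(.032,.1))
rect("handle",(490,262,575,315),any_,(.12,.15))
rect("roof",(450,110,670,310),any_,(.16,.18))
rect("bigbrush",(435,335,520,450),any_,(.008,.05))
rect("mug",(315,355,385,415),any_,(.07,.1))
rect("can",(240,190,300,250),any_,(.13,.16))
rect("tape",(385,200,435,230),any_,(.045,.075))
c=p[150:235,155:265];cv2.imwrite("pics/c1.png",cv2.resize(c,(770,595),interpolation=cv2.INTER_CUBIC))
for v,u in [(int(y*.64),int(x*.64)) for x,y in [(375,338),(370,318),(363,293),(357,265)]]: print(W[v,u])
E
```

```text
tray 2635 c [0.4168 0.4337] size [0.243 0.125] ang 37.9 z [-0.002  0.005  0.028]
knob 66 c [0.5255 0.1738] size [0.018 0.04 ] ang 25.2 z [0.054 0.085 0.089]
knobtop 58 c [0.5249 0.1735] size [0.015 0.04 ] ang 24.9 z [0.073 0.085 0.089]
plate 2178 c [0.5178 0.1611] size [0.139 0.288] ang 12.0 z [0.016 0.021 0.027]
fixjaw 172 c [0.5527 0.0336] size [0.091 0.023] ang 11.3 z [0.045 0.051 0.057]
slidejaw 201 c [0.5265 0.1628] size [0.09  0.069] ang 10.4 z [0.042 0.05  0.056]
brushhandle 134 c [0.5067 0.0757] size [0.085 0.018] ang 12.1 z [0.031 0.039 0.044]
brushall 704 c [0.556 0.087] size [0.098 0.175] ang 88.8 z [0.035 0.041 0.054]
handle 344 c [ 0.5735 -0.2397] size [0.163 0.063] ang 66.2 z [0.125 0.136 0.148]
roof 7855 c [ 0.7047 -0.3103] size [0.277 0.279] ang 66.9 z [0.166 0.171 0.177]
bigbrush 953 c [ 0.3604 -0.1409] size [0.23  0.171] ang 0.4 z [0.014 0.023 0.03 ]
mug 153 c [0.3801 0.1156] size [0.079 0.097] ang 2.0 z [0.072 0.087 0.094]
can 259 c [0.7171 0.2607] size [0.051 0.051] ang 72.5 z [0.136 0.149 0.154]
tape 226 c [ 0.7223 -0.0132] size [0.064 0.034] ang 88.4 z [0.053 0.06  0.065]
[0.47399762 0.064845   0.04689862]
[0.51545246 0.07685529 0.04159953]
[0.56678449 0.0887524  0.03795863]
[0.62518195 0.1007287  0.03337138]
```

View pics/c1.png

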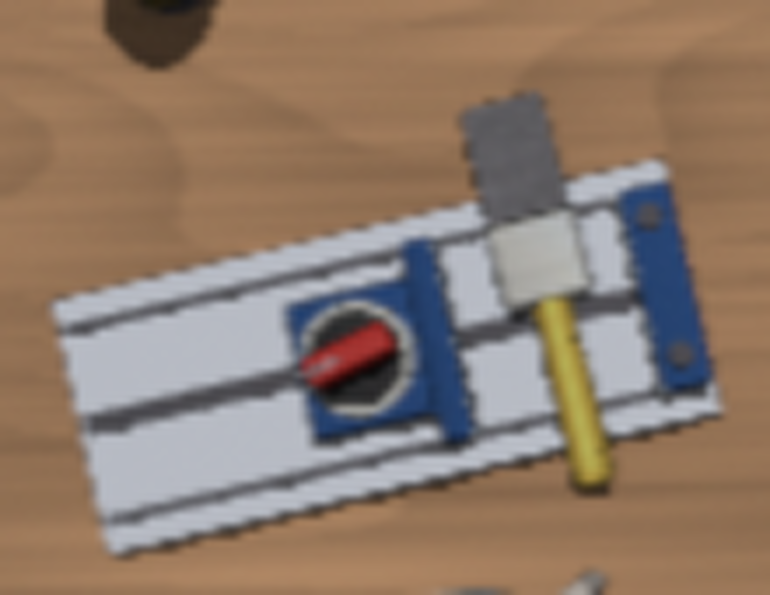

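The crop confirms the small brush lying across the plate between the jaws, with the ferrule at (540,258) and the handle end at (590,480). The knob bar is in line with the slots, so it is tight.

```bash
cat >> h.py <<'E'
def row(xyz,yaw_deg):
    """row that brings the TCP to xyz, tool down, tool x at yaw (mod 180)"""
    s=ctrl.get_state();r=R.from_quat(s["tcp_rot"])
    best=None
    for k in (0,180):
        t=R.from_euler("z",yaw_deg+k,degrees=True)*R.from_euler("x",180,degrees=True)
        v=(r.inv()*t).as_rotvec()
        if best is None or np.linalg.norm(v)<np.linalg.norm(best): best=v
    sh=r.inv().apply(np.array(xyz)-s["eef_pos"])*100
    print("row",np.round(sh,2).tolist(),np.round(best,3).tolist(),"eef",np.round(s["eef_pos"],4),"q",np.round(s["qpos"],2),"open",round(s["opening"],3),"ff",round(s["finger_force"],1),"F",np.round(s["contact_force"],1),"t",s["time"])
E
python3 -c "
from h import *
row((.533,.082,.25),13.4)"
```

```text
row [53.52, -60.93, -5.76] [-0.002, -0.0, 0.04] eef [ 0.1825 -0.6492  0.1909] q [-1.45  0.29  1.58  0.    1.28 -0.15] open 1.0 ff 0.0 F [-0.1  0.3 -0.4] t 0.1
```

```bash
python3 -m crank '[[0,0,-6,0,0,0],[10,-6,-6,0,0,0],[15,-11,-6,0,0,0],[20,-16,-6,0,0,0.01],[25,-21,-6,0,0,0.02],[30,-26,-6,0,0,0.03],[35,-31,-6,0,0,0.04],[40,-36,-6,0,0,0.04],[44,-41,-6,0,0,0.04],[47,-45,-6,0,0,0.04]]' 0.45 60
python3 -c "
from h import *
row((.533,.082,.22),13.4)"
```

```text
time: 1.1
eef_pos: [0.4221, -0.2686, 0.2513]
tcp_rot: [0.993, 0.116, -0.0, -0.0]
contact_force: [0.4, 0.1, -0.6]
opening: 0.452
finger_force: 0.0
row [18.9, -31.54, 3.14] [-0.0, 0.0, -0.0] eef [ 0.4221 -0.2686  0.2513] q [-0.77 -0.15  1.93  0.    1.36  0.57] open 0.452 ff 0.0 F [ 0.4  0.1 -0.6] t 1.1
```

```bash
python3 -m crank '[[18.9,-31.5,3.1,0,0,0],[18.9,-31.5,3.1,0,0,0],[18.9,-31.5,3.1,0,0,0],[18.9,-31.5,3.1,0,0,0],[18.9,-31.5,3.1,0,0,0],[18.9,-31.5,3.1,0,0,0],[18.9,-31.5,3.1,0,0,0],[18.9,-31.5,3.1,0,0,0],[18.9,-31.5,3.1,0,0,0],[18.9,-31.5,3.1,0,0,0]]'
python3 - <<'E'
from h import *
row((.533,.082,.22),13.4)
i,p,d=cam("wrist");W=cloud(i,d);np.savez("pics/w1.npz",W=W,p=p)
cv2.imwrite("pics/w1.png",p)
print(i["origin"])
E
```

```text
time: 2.1
eef_pos: [0.5321, 0.0795, 0.2201]
tcp_rot: [0.993, 0.117, -0.001, 0.0]
contact_force: [-0.2, -0.7, 0.4]
opening: 0.45
finger_force: 0.0
row [0.14, -0.22, 0.01] [0.0, 0.001, 0.001] eef [0.5321 0.0795 0.2201] q [-0.04 -0.04  1.88 -0.    1.3   1.3 ] open 0.45 ff 0.0 F [-0.2 -0.7  0.4] t 2.1
[0.60699394 0.09856985 0.40193487]
```

View pics/w1.png

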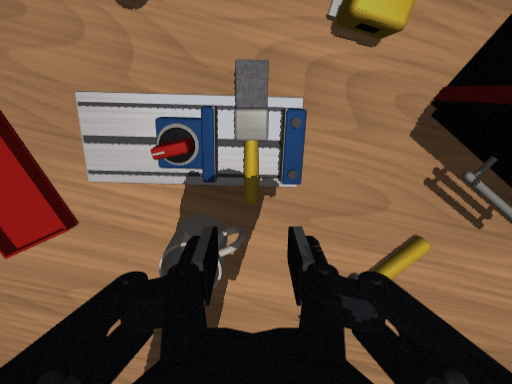

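The wrist view shows the brush ferrule at (252,123) and its handle at (251,170). The sliding jaw is at (208,145), the fixed jaw at (293,146), the knob at (175,148) and the tray corner at (60,225).

```bash
cat >> h.py <<'E'
def rect(W,name,box,m,zr=None):
    x0,y0,x1,y1=box
    k=np.zeros(m.shape,bool);k[y0:y1,x0:x1]=1
    k&=m&np.isfinite(W[...,2])
    if zr: k&=(W[...,2]>zr[0])&(W[...,2]<zr[1])
    P=W[k]
    if len(P)<5: print(name,"none");return P
    r=cv2.minAreaRect(P[:,:2].astype(np.float32))
    print(name,len(P),"c",np.round(r[0],4),"size",np.round(r[1],3),"ang",round(r[2],1),"z",np.round(np.percentile(P[:,2],[5,50,95]),4))
    return P
def masks(p):
    H,S,V=cv2.split(cv2.cvtColor(p,cv2.COLOR_BGR2HSV))
    return dict(red=((H<8)|(H>172))&(S>130),blue=(H>100)&(H<125)&(S>100),yel=(H>18)&(H<35)&(S>130),any=np.ones(H.shape,bool))
E
python3 - <<'E'
from h import *
f=np.load("pics/w1.npz");W=f["W"];m=masks(f["p"])
rect(W,"plate",(60,80,310,190),m["any"],(.016,.028))
rect(W,"fix",(275,95,310,190),m["blue"],(.047,.06))
rect(W,"slide",(195,95,220,190),m["blue"],(.049,.06))
rect(W,"knob",(145,125,205,170),m["red"],(.078,.1))
rect(W,"handle",(235,138,270,195),m["yel"],(.03,.06))
rect(W,"bristle",(225,50,275,104),m["any"],(.028,.06))
rect(W,"ferrule",(235,106,270,140),m["any"],(.036,.06))
f=np.load("pics/top0.npz");W=f["W"];m=masks(f["p"])
P=rect(W,"traywalls",(90,190,170,282),m["red"],(.018,.04))
E
```

```text
plate 12626 c [0.5262 0.1646] size [0.121 0.291] ang 11.8 z [0.0211 0.0224 0.0238]
fix 1260 c [0.5549 0.0345] size [0.092 0.024] ang 11.8 z [0.0508 0.0523 0.0536]
slide 903 c [0.5331 0.138 ] size [0.091 0.015] ang 11.6 z [0.0511 0.0527 0.054 ]
knob 440 c [0.5249 0.1738] size [0.014 0.041] ang 25.0 z [0.0819 0.0869 0.0883]
handle 761 c [0.5147 0.0786] size [0.073 0.019] ang 12.9 z [0.0366 0.0406 0.0426]
bristle 1445 c [0.6171 0.103 ] size [0.048 0.039] ang 13.3 z [0.0384 0.0397 0.041 ]
ferrule 1114 c [0.5709 0.0916] size [0.04  0.041] ang 13.3 z [0.0394 0.0421 0.0435]
traywalls 367 c [0.4159 0.4289] size [0.236 0.118] ang 37.6 z [0.0196 0.0262 0.0331]
```

```bash
python3 -c "
from h import *
row((.5365,.0835,.025),13.2)"
```

```text
row [0.54, -0.35, 19.54] [0.0, 0.001, 0.003] eef [0.5322 0.0789 0.2204] q [-0.04 -0.04  1.88 -0.    1.3   1.3 ] open 0.445 ff 0.0 F [-0.9 -1.3 -0.2] t 2.15
```

```bash
python3 -m crank '[[0.5,-0.35,4,0,0,0],[0.5,-0.35,8,0,0,0],[0.5,-0.35,12,0,0,0],[0.5,-0.35,12,0,0,0],[0.5,-0.35,12,0,0,0]]'; python3 -c "
from h import *
row((.5365,.0835,.025),13.2)"
```

```text
time: 2.65
eef_pos: [0.5365, 0.0829, 0.101]
tcp_rot: [0.993, 0.116, -0.0, 0.0]
contact_force: [0.4, -0.6, 0.2]
opening: 0.448
finger_force: 0.0
row [0.02, -0.05, 7.6] [-0.0, 0.001, 0.002] eef [0.5365 0.0829 0.101 ] q [-0.03  0.09  1.98 -0.    1.07  1.31] open 0.448 ff 0.0 F [ 0.4 -0.6  0.2] t 2.65
```

```bash
python3 -m crank '[[0,0,3,0,0,0],[0,0,5,0,0,0],[0,0,6.5,0,0,0],[0,0,7.6,0,0,0],[0,0,7.6,0,0,0]]'; python3 -m crank '[[0,0,0,0,0,0],[0,0,0,0,0,0],[0,0,0,0,0,0],[0,0,0,0,0,0],[0,0,0,0,0,0],[0,0,-3,0,0,0],[0,0,-8,0,0,0],[0,0,-10,0,0,0],[0,0,-10,0,0,0]]' 0 60
```

```text
time: 3.15
eef_pos: [0.5366, 0.0839, 0.0246]
tcp_rot: [0.993, 0.116, -0.0, -0.0]
contact_force: [-0.6, -0.3, 0.3]
opening: 0.45
finger_force: 0.0
time: 4.05
eef_pos: [0.5398, 0.084, 0.1295]
tcp_rot: [0.993, 0.117, 0.005, 0.001]
contact_force: [-0.0, 0.6, 0.2]
opening: 0.0
finger_force: 0.0
```

The gripper closed on nothing, so I'll look again.

```bash
python3 -m crank '[[0,0,0,0,0,0],[0,0,0,0,0,0]]' 0.45; python3 - <<'E'
from h import *
i,p,d=cam("wrist");W=cloud(i,d);np.savez("pics/w2.npz",W=W,p=p)
cv2.imwrite("pics/w2.png",p)
row((.5365,.0835,.025),13.2)
m=masks(p)
rect(W,"yel",(150,50,350,300),m["yel"],(.03,.08))
E
```

```text
time: 4.25
eef_pos: [0.5351, 0.0841, 0.1226]
tcp_rot: [0.993, 0.117, -0.002, -0.0]
contact_force: [0.5, 1.0, -0.2]
opening: 0.337
finger_force: 0.0
row [0.17, 0.1, 9.74] [-0.001, 0.004, 0.003] eef [0.535  0.0841 0.1224] q [-0.03  0.07  1.96 -0.    1.12  1.31] open 0.417 ff 0.0 F [0.6 0.3 0.7] t 4.3
yel 1488 c [0.5224 0.0942] size [0.119 0.061] ang 48.4 z [0.0357 0.0406 0.0424]
```

View pics/w2.png

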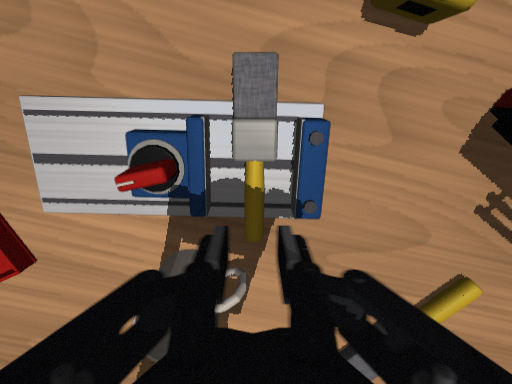

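The brush has not moved. The partly open finger tips stand farther back, so they squeezed off the top of the round handle. I'll retry lower, with a smaller opening, and probe for the plate.

```bash
python3 -m crank '[[0.1,0,4,0,0,0],[0.1,0,7,0,0,0],[0.1,0,9,0,0,0],[0.1,0,9.7,0,0,0],[0.1,0,9.7,0,0,0],[0.1,0,9.7,0,0,0]]' 0.35; python3 -c "
from h import *
row((.5365,.0835,.025),13.2)"
```

```text
time: 4.9
eef_pos: [0.5381, 0.0843, 0.0282]
tcp_rot: [0.993, 0.117, 0.0, 0.0]
contact_force: [-0.1, 0.3, 0.3]
opening: 0.347
finger_force: 0.0
row [-0.18, 0.04, 0.32] [0.0, -0.001, 0.003] eef [0.5381 0.0843 0.0282] q [-0.03  0.2   2.01  0.    0.93  1.31] open 0.347 ff 0.0 F [-0.1  0.3  0.3] t 4.9
```

```bash
python3 -m crank '[[0,0,0.2,0,0,0],[0,0,0.2,0,0,0]]'; python3 -m crank '[[0,0,0.2,0,0,0],[0,0,0.2,0,0,0]]'
```

```text
time: 5.1
eef_pos: [0.5384, 0.0843, 0.0267]
tcp_rot: [0.993, 0.117, 0.001, 0.0]
contact_force: [-0.1, 0.5, -0.2]
opening: 0.353
finger_force: 0.0
time: 5.3
eef_pos: [0.5376, 0.0843, 0.0239]
tcp_rot: [0.993, 0.117, 0.0, 0.0]
contact_force: [-0.7, -0.5, 0.6]
opening: 0.348
finger_force: 0.0
```

```bash
for k in 1 2 3; do python3 -m crank '[[0,0,0.2,0,0,0],[0,0,0.2,0,0,0]]' | egrep 'eef|contact'; done
```

```text
eef_pos: [0.5373, 0.0843, 0.0214]
contact_force: [-0.2, 0.8, 0.4]
eef_pos: [0.5373, 0.0843, 0.0193]
contact_force: [1.1, -0.2, 0.4]
eef_pos: [0.5373, 0.0843, 0.0173]
contact_force: [0.1, -0.1, 0.3]
```

```bash
for k in 1 2 3 ; do python3 -m crank '[[0,0,0.1,0,0,0],[0,0,0.1,0,0,0]]' | egrep 'eef|contact'; done
```

```text
eef_pos: [0.5375, 0.0843, 0.0166]
contact_force: [-0.3, 0.3, 0.5]
eef_pos: [0.5375, 0.0843, 0.0156]
contact_force: [-0.6, 0.1, 0.4]
eef_pos: [0.5375, 0.0843, 0.0146]
contact_force: [0.2, -0.7, 0.1]
```

```bash
python3 -m crank '[[0,0,0,0,0,0],[0,0,0,0,0,0],[0,0,0,0,0,0],[0,0,0,0,0,0],[0,0,0,0,0,0]]' 0 50
```

```text
time: 7.0
eef_pos: [0.5376, 0.0843, 0.0147]
tcp_rot: [0.993, 0.117, 0.0, -0.0]
contact_force: [0.2, -1.5, 0.1]
opening: -0.002
finger_force: 0.0
```

```bash
python3 - <<'E'
from h import *
out=[]
for n in ("wrist","scene"):
    i,p,d=cam(n)
    W=cloud(i,d)
    s=ctrl.get_state();r=R.from_quat(s["tcp_rot"])
    o=R.from_quat(i["orientation"])
    for off,c in ((0,(0,255,0)),(-.1,(255,0,255))):
        t=s["eef_pos"]+r.apply([0,0,off])
        q=o.inv().apply(t-i["origin"]);a=q[:2]/q[2];a=a*(1+i["k1"]*(a@a))
        K=np.array(i["K"]);u=(int(K[0,0]*a[0]+K[0,2]),int(K[1,1]*a[1]+K[1,2]));print(n,u)
        cv2.circle(p,u,3,c,-1)
    if n=="scene":p=cv2.resize(p[100:260,200:400],(500,400),interpolation=cv2.INTER_CUBIC)[:384]
    out.append(p[:384,:400] if n=="wrist" else p[:,:400])
cv2.imwrite("pics/m3.png",np.hstack(out))
E
```

```text
wrist (254, 210)
wrist (255, 321)
scene (273, 194)
scene (274, 175)
```

View pics/m3.png

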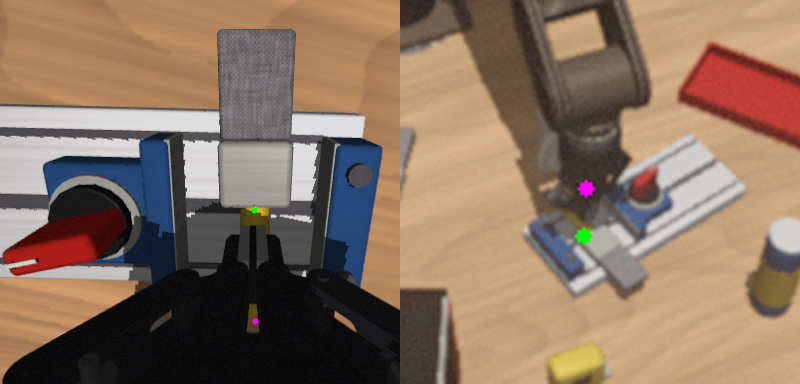

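```bash
python3 - <<'E'
from h import *
i,p,d=cam("wrist");W=cloud(i,d)
s=ctrl.get_state();r=R.from_quat(s["tcp_rot"])
T=r.inv().apply((W-s["eef_pos"]).reshape(-1,3)).reshape(W.shape)*1000
for v in range(200,330,8): print(v,[ (np.round(T[v,u],0).tolist(),round(float(W[v,u,2]),3)) for u in (243,262)])
E
```

```text
200 [([18.0, -7.0, -28.0], 0.043), ([18.0, 4.0, -27.0], 0.042)]
208 [([11.0, -7.0, -24.0], 0.038), ([12.0, 4.0, -26.0], 0.04)]
216 [([6.0, -7.0, -22.0], 0.037), ([7.0, 4.0, -26.0], 0.04)]
224 [([1.0, -7.0, -23.0], 0.038), ([2.0, 4.0, -25.0], 0.04)]
232 [([10.0, -6.0, -51.0], 0.066), ([10.0, 4.0, -51.0], 0.066)]
240 [([9.0, -6.0, -59.0], 0.073), ([10.0, 3.0, -59.0], 0.074)]
248 [([10.0, -5.0, -67.0], 0.082), ([9.0, 3.0, -66.0], 0.081)]
256 [([10.0, -5.0, -74.0], 0.088), ([10.0, 3.0, -73.0], 0.088)]
264 [([11.0, -5.0, -81.0], 0.096), ([11.0, 3.0, -81.0], 0.096)]
272 [([10.0, -5.0, -86.0], 0.101), ([11.0, 2.0, -86.0], 0.101)]
280 [([11.0, -5.0, -91.0], 0.106), ([10.0, 2.0, -91.0], 0.105)]
288 [([11.0, -5.0, -96.0], 0.11), ([11.0, 2.0, -96.0], 0.111)]
296 [([10.0, -4.0, -100.0], 0.114), ([10.0, 2.0, -100.0], 0.114)]
304 [([-3.0, -5.0, -88.0], 0.103), ([-3.0, 3.0, -88.0], 0.103)]
312 [([-6.0, -5.0, -89.0], 0.103), ([-6.0, 3.0, -89.0], 0.103)]
320 [([-10.0, -5.0, -89.0], 0.104), ([-9.0, 3.0, -90.0], 0.105)]
328 [([-9.0, -5.0, -94.0], 0.109), ([-9.0, 2.0, -94.0], 0.109)]
```

The depth image shows the real finger tips about 48 mm behind the reported TCP, at x ±11 and z ≈ -48 mm in the tool frame. That explains why there was no contact. I'll go on down by force, with a modest opening.

```bash
python3 -m crank '[[-0.1,0.05,0,0,0,0],[-0.1,0.05,0,0,0,0],[-0.1,0.05,0,0,0,0],[-0.1,0.05,1,0,0,0],[-0.1,0.05,2,0,0,0],[-0.1,0.05,2.5,0,0,0],[-0.1,0.05,2.5,0,0,0]]' 0.4| egrep 'eef|contact'; for k in 1 2 3 4; do python3 -m crank '[[0,0,0.25,0,0,0],[0,0,0.25,0,0,0]]' | egrep 'eef|contact'; done
```

```text
eef_pos: [0.5353, 0.0836, -0.0121]
contact_force: [-0.3, 1.4, -0.3]
eef_pos: [0.5367, 0.0836, -0.013]
contact_force: [-0.1, -0.1, 0.6]
eef_pos: [0.5367, 0.0836, -0.0154]
contact_force: [1.2, -0.4, 0.6]
eef_pos: [0.5369, 0.0836, -0.0178]
contact_force: [-0.0, -0.2, 1.0]
eef_pos: [0.5368, 0.0836, -0.018]
contact_force: [-5.6, -0.1, 14.5]
```

```bash
python3 -m crank '[[0,0,-0.25,0,0,0],[0,0,-0.25,0,0,0],[0,0,-0.25,0,0,0],[0,0,-0.25,0,0,0],[0,0,-0.25,0,0,0],[0,0,-0.25,0,0,0],[0,0,-0.25,0,0,0]]' 0 60| egrep 'eef|contact|open|fing'
```

```text
eef_pos: [0.5376, 0.0836, -0.0164]
contact_force: [-2.5, -0.2, 7.7]
opening: 0.202
finger_force: 58.4
```

```bash
python3 -m crank '[[0,0,-2,0,0,0],[0,0,-5,0,0,0],[0,0,-9,0,0,0],[0,0,-12,0,0,0],[0,0,-14,0,0,0],[0,0,-14,0,0,0],[0,0,-14,0,0,0]]'| egrep 'eef|contact|open|fing'; python3 - <<'E'
from h import *
t=np.array([.416,.430]);a=np.radians(37.6)
g=t-0.02*np.array([np.cos(a),np.sin(a)])
row((*g,.12),37.6+0)
i,p,d=cam("wrist");W=cloud(i,d);m=masks(p)
rect(W,"yel",(150,50,350,300),m["yel"],(.1,.3))
rect(W,"brush",(200,30,320,250),m["any"],(.1,.3))
cv2.imwrite("pics/w4.png",p)
E
```

```text
eef_pos: [0.5362, 0.0836, 0.1213]
contact_force: [0.3, -0.2, -0.8]
opening: 0.198
finger_force: 58.8
row [-5.49, -35.66, 0.14] [-0.0, 0.001, -0.422] eef [0.5362 0.0836 0.1213] q [-0.03  0.07  1.96  0.    1.11  1.3 ] open 0.198 ff 58.8 F [ 0.3 -0.2 -0.8] t 10.05
yel 2354 c [0.5265 0.0838] size [0.046 0.044] ang 18.2 z [0.1741 0.178  0.1798]
brush 19786 c [0.5848 0.0965] size [0.101 0.044] ang 13.6 z [0.1759 0.1776 0.1804]
```

View pics/w4.png

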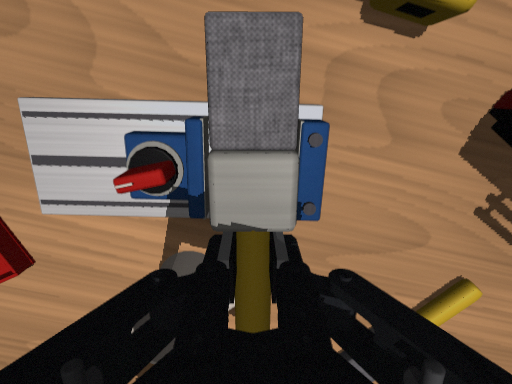

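The brush is held level: ferrule at (253,190), handle at (253,280).

```bash
python3 -m crank '[[-0.8,-5,0,0,0,-0.06],[-1.5,-10,0,0,0,-0.12],[-2.3,-15,0,0,0,-0.18],[-3.1,-20,0,0,0,-0.24],[-3.8,-25,0,0,0,-0.3],[-4.6,-30,0,0,0,-0.36],[-5.2,-34,0,0,0,-0.42],[-5.5,-35.7,0,0,0,-0.42],[-5.5,-35.7,0,0,0,-0.42],[-5.5,-35.7,0,0,0,-0.42]]'| egrep 'eef|contact|open|fing'; python3 - <<'E'
from h import *
t=np.array([.416,.430]);a=np.radians(37.6)
g=t-0.02*np.array([np.cos(a),np.sin(a)])
row((*g,-.03),37.6)
E
```

```text
eef_pos: [0.4, 0.4171, 0.1205]
contact_force: [-0.2, 1.0, -0.6]
opening: 0.199
finger_force: 59.0
row [0.11, -0.06, 15.05] [0.001, 0.003, -0.003] eef [0.4    0.4171 0.1205] q [ 0.63  0.15  1.88 -0.    1.12  1.55] open 0.199 ff 59.0 F [-0.2  1.  -0.6] t 11.1
```

```bash
python3 -m crank '[[0.1,0,5,0,0,0],[0.1,0,10,0,0,0],[0.1,0,13,0,0,0],[0.1,0,14.5,0,0,0],[0.1,0,15.1,0,0,0],[0.1,0,15.2,0,0,0],[0.1,0,15.2,0,0,0]]'| egrep 'eef|contact|open|fing'; python3 -m crank '[[0,0,0,0,0,0],[0,0,0,0,0,0],[0,0,0,0,0,0],[0,0,0,0,0,0],[0,0,-2,0,0,0],[0,0,-7,0,0,0],[0,0,-12,0,0,0],[0,0,-16,0,0,0],[0,0,-16,0,0,0],[0,0,-16,0,0,0]]' 0.4| egrep 'eef|contact|open|fing'; python3 - <<'E'
from h import *
i,p,d=cam("wrist");W=cloud(i,d);m=masks(p)
a=np.radians(37.6);c,s=np.cos(a),np.sin(a)
L=(W[...,:2]-[.416,.430])@np.array([[c,-s],[s,c]])
L=np.dstack([L,W[...,2]])
rect(L,"yel tray frame",(0,0,512,384),m["yel"]&(abs(L[...,0])<.13)&(abs(L[...,1])<.07),(.0,.05))
rect(L,"walls",(0,0,512,384),m["red"],(.02,.04))
rect(L,"ferrule+bristle",(0,0,512,384),~m["red"]&~m["yel"]&(abs(L[...,0])<.11)&(abs(L[...,1])<.045),(.01,.04))
cv2.imwrite("pics/w5.png",p)
row((.5249,.1738,.1),25)
E
```

```text
eef_pos: [0.403, 0.4195, -0.0279]
contact_force: [0.7, 0.9, -1.6]
opening: 0.199
finger_force: 58.9
eef_pos: [0.4019, 0.4193, 0.1319]
contact_force: [1.0, 0.4, -0.6]
opening: 0.4
finger_force: 0.0
yel tray frame 1217 c [-0.0454  0.002 ] size [0.084 0.019] ang 0.3 z [0.0181 0.0226 0.0245]
walls 3333 c [-0.1134  0.0932] size [0.214 0.547] ang 53.8 z [0.0209 0.0276 0.0292]
ferrule+bristle 4026 c [0.0008 0.0012] size [0.041 0.179] ang 88.6 z [0.0204 0.0223 0.025 ]
row [-5.04, 26.97, 2.98] [0.0, 0.001, 0.218] eef [0.4008 0.4185 0.1298] q [ 0.63  0.14  1.87 -0.    1.13  1.55] open 0.398 ff 0.0 F [ 0.8 -0.1  0.7] t 12.85
```

The brush lies in the tray, about 1 mm from its centre. Next is the knob. I'll grip it with tool x at yaw 113°, which leaves room for j6.

```bash
python3 -c "
from h import *
row((.5249,.1738,.13),113)"
```

```text
row [-5.04, 26.97, -0.02] [-0.0, 0.001, -1.318] eef [0.4008 0.4185 0.1298] q [ 0.63  0.14  1.87 -0.    1.13  1.55] open 0.398 ff 0.0 F [ 0.8 -0.1  0.7] t 12.85
```

```bash
python3 -m crank '[[-0.5,2.7,0,0,0,-0.13],[-1,5.4,0,0,0,-0.26],[-1.5,8.1,0,0,0,-0.4],[-2,11,0,0,0,-0.53],[-2.5,13.5,0,0,0,-0.66],[-3,16,0,0,0,-0.8],[-3.5,19,0,0,0,-0.93],[-4,22,0,0,0,-1.06],[-4.5,24.5,0,0,0,-1.2],[-5,27,0,0,0,-1.32]]'| egrep 'eef'
python3 -m crank '[[0,0,0,0,0,0],[0,0,0,0,0,0],[0,0,0,0,0,0]]'|egrep eef; python3 -c "
from h import *
row((.5249,.1738,.024),113)
i,p,d=cam('wrist');W=cloud(i,d);m=masks(p)
rect(W,'knob',(0,0,512,384),m['red'],(.08,.1))"
```

```text
eef_pos: [0.5245, 0.1727, 0.1273]
eef_pos: [0.5246, 0.1746, 0.1289]
row [-0.1, 0.02, 10.49] [-0.002, -0.001, 0.001] eef [0.5246 0.1746 0.1289] q [ 0.14  0.08  1.93  0.    1.13 -0.27] open 0.399 ff 0.0 F [ 0.5 -0.2  0.2] t 14.15
knob 739 c [0.5242 0.1751] size [0.014 0.041] ang 25.9 z [0.0844 0.087  0.0881]
```

```bash
python3 -m crank '[[0,0,4,0,0,0],[0,0,7,0,0,0],[0,0,9,0,0,0],[0,0,10.5,0,0,0],[0,0,10.5,0,0,0],[0,0,10.5,0,0,0]]'| egrep 'eef|cont'
python3 -m crank '[[0,0,0,0,0,0],[0,0,0,0,0,0],[0,0,0,0,0,0],[0,0,0,0,0,0],[0,0,0,0,0,0]]' 0 40|egrep 'eef|cont|open|fing'
```

```text
eef_pos: [0.5262, 0.1745, 0.0257]
contact_force: [-0.0, -0.3, 1.6]
eef_pos: [0.5259, 0.1741, 0.027]
contact_force: [-3.7, -1.8, 5.6]
opening: 0.155
finger_force: 41.9
```

```bash
python3 -m crank '[[0,0,-0.2,0,0,-0.13],[0,0,-0.2,0,0,-0.26],[0,0,-0.2,0,0,-0.39],[0,0,-0.2,0,0,-0.52],[0,0,-0.2,0,0,-0.65],[0,0,-0.2,0,0,-0.78],[0,0,-0.2,0,0,-0.91],[0,0,-0.2,0,0,-1.04],[0,0,-0.2,0,0,-1.17],[0,0,-0.2,0,0,-1.3]]'|egrep 'eef|cont|open|fing'
python3 -m crank '[[0,0,0,0,0,0],[0,0,0,0,0,0]]'|egrep 'eef|cont|open|fing'; python3 -c "
from h import *
s=ctrl.get_state();print(s['wrist_torque'])
p=s['eef_pos']+.082*np.array([-.2045,.979,0]);row(p,187)"
```

```text
eef_pos: [0.5257, 0.1738, 0.0271]
contact_force: [-0.2, -0.8, -3.5]
opening: 0.152
finger_force: 40.5
eef_pos: [0.5257, 0.1738, 0.0271]
contact_force: [0.3, -1.6, -2.5]
opening: 0.156
finger_force: 40.7
[-0.17117827 -0.00454347  0.06636146]
row [0.62, 8.18, -0.0] [-0.0, -0.0, 0.008] eef [0.5257 0.1738 0.0271] q [ 0.14  0.22  1.99 -0.    0.93 -1.56] open 0.156 ff 40.7 F [ 0.3 -1.6 -2.5] t 16.5
```

```bash
python3 -m crank '[[0.08,1,0,0,0,0],[0.16,2,0,0,0,0],[0.24,3,0,0,0,0],[0.32,4,0,0,0,0],[0.4,5,0,0,0,0],[0.47,6,0,0,0,0],[0.55,7,0,0,0,0],[0.62,8.2,0,0,0,0],[0.62,8.2,0,0,0,0],[0.62,8.2,0,0,0,0]]'|egrep 'eef|cont|open|fing'
python3 -m crank '[[0,0,0,0,0,0],[0,0,0,0,0,0],[0,0,-3,0,0,0],[0,0,-8,0,0,0],[0,0,-12,0,0,0],[0,0,-16,0,0,0],[0,0,-18,0,0,0],[0,0,-18,0,0,0]]' 0.4|egrep 'eef|cont|open|fing'; python3 -c "
from h import *
for n in ('wrist','top'):
  i,p,d=cam(n);W=cloud(i,d);m=masks(p)
  near=np.hypot(W[...,0]-.52,W[...,1]-.22)<.12
  rect(W,'knob',(0,0,512,384),m['red']&near,(.078,.1))
  rect(W,'slide',(0,0,512,384),m['blue']&near,(.047,.06))
  rect(W,'handle',(310,165,372,205),m['any'],(.12,.142))
  np.savez('pics/%s2.npz'%n,W=W,p=p)
row((.5,-.2,.2),67)"
```

```text
eef_pos: [0.5082, 0.2568, 0.0271]
contact_force: [-0.3, 4.8, -3.9]
opening: 0.154
finger_force: 40.4
eef_pos: [0.5119, 0.255, 0.2131]
contact_force: [-0.7, -0.1, 0.2]
opening: 0.399
finger_force: 0.0
knob 411 c [0.5059 0.2571] size [0.039 0.013] ang 7.7 z [0.0844 0.0869 0.0882]
slide 930 c [0.508  0.2463] size [0.091 0.067] ang 11.9 z [0.0503 0.0525 0.0539]
handle none
knob 10 c [0.5003 0.247 ] size [0.022 0.003] ang 11.7 z [0.0797 0.0835 0.0871]
slide 123 c [0.515  0.2193] size [0.039 0.086] ang 81.1 z [0.0477 0.0521 0.0567]
handle 284 c [ 0.5741 -0.238 ] size [0.197 0.061] ang 66.6 z [0.1241 0.1352 0.1401]
row [6.86, -44.91, 0.72] [-0.0, 0.001, -1.038] eef [0.509  0.2542 0.2073] q [ 0.28  0.04  1.83 -0.    1.27 -1.42] open 0.397 ff 0.0 F [ 0.5 -0.  -0.6] t 18.4
```

```bash
python3 -m crank '[[0.3,-4,0,0,0,0.14],[0.7,-9,0,0,0,0.28],[1,-14,0,0,0,0.42],[1.5,-19,0,0,0,0.56],[2,-24,0,0,0,0.7],[2.5,-29,0,0,0,0.84],[3,-34,0,0,0,0.98],[3.3,-39,0,0,0,1.12],[3.7,-44,0,0,0,1.26],[4.1,-48,0,0,0,1.4]]'|egrep 'eef|cont'; python3 -c "
from h import *
row((.53,-.26,.2),67)"
```

```text
eef_pos: [0.5299, -0.2288, 0.2041]
contact_force: [1.7, -0.9, -0.8]
row [-2.99, -0.9, 0.4] [-0.004, -0.002, 0.697] eef [ 0.5299 -0.2288  0.2041] q [-0.58  0.07  1.81 -0.    1.27 -0.88] open 0.395 ff 0.0 F [ 1.7 -0.9 -0.8] t 19.4
```

```bash
python3 -m crank '[[-1,-0.3,0.4,0,0,0.14],[-2,-0.6,0.4,0,0,0.28],[-3,-0.9,0.4,0,0,0.42],[-3,-0.9,0.4,0,0,0.56],[-3,-0.9,0.4,0,0,0.7],[-3,-0.9,0.4,0,0,0.7],[-3,-0.9,0.4,0,0,0.7]]' 0.35|egrep 'eef|cont'; python3 - <<'E'
from h import *
i,p,d=cam("wrist");W=cloud(i,d);cv2.imwrite("pics/w6.png",p);np.savez("pics/w6.npz",W=W,p=p)
a=np.radians(-23.1);c,s=np.cos(a),np.sin(a)
L=np.dstack([(W[...,:2]-[.547,-.243])@np.array([[c,-s],[s,c]]),W[...,2]])
k=(L[...,2]>.12)&(L[...,2]<.16)&(abs(L[...,1])<.1)&(abs(L[...,0])<.05)
k[230:]=False
P=L[k];
for y in np.arange(-.08,.09,.01):
    q=P[abs(P[:,1]-y)<.005]
    q=q[q[:,0]<.02]
    if len(q): print(round(y,3),len(q),np.round([q[:,0].min(),np.median(q[:,0]),q[:,0].max(),np.percentile(q[:,2],95)],4))
k2=(L[...,2]>.165)&(L[...,2]<.18);q=L[k2]; print("roof edge",[round(np.percentile(q[abs(q[:,1]-y)<.01,0],2),4) for y in (0,.05,.08) if (abs(q[:,1]-y)<.01).sum()>5])
E
```

```text
eef_pos: [0.531, -0.2575, 0.2011]
contact_force: [0.3, -0.0, 0.2]
-0.06 67 [-0.0083 -0.0036  0.0022  0.138 ]
-0.05 272 [-0.0084  0.0046  0.0199  0.138 ]
-0.04 124 [-0.0085 -0.0034  0.0065  0.1385]
-0.03 124 [-0.0086 -0.0036  0.0016  0.1385]
-0.02 131 [-0.0086 -0.0033  0.0024  0.1384]
-0.01 127 [-0.0079 -0.0034  0.0021  0.1383]
-0.0 135 [-0.008  -0.0028  0.0019  0.1384]
0.01 141 [-0.0081 -0.0029  0.0025  0.1383]
0.02 154 [-0.0082 -0.0031  0.0023  0.1386]
0.03 156 [-0.0083 -0.0033  0.0021  0.1384]
0.04 152 [-0.0083 -0.0027  0.0027  0.1387]
0.05 334 [-0.0077  0.0024  0.0199  0.1384]
0.06 203 [-0.0078 -0.0014  0.0195  0.1383]
0.07 18 [-0.0054 -0.0026  0.0011  0.136 ]
roof edge [np.float64(0.0527), np.float64(0.0527), np.float64(0.0526)]
```

View pics/w6.png

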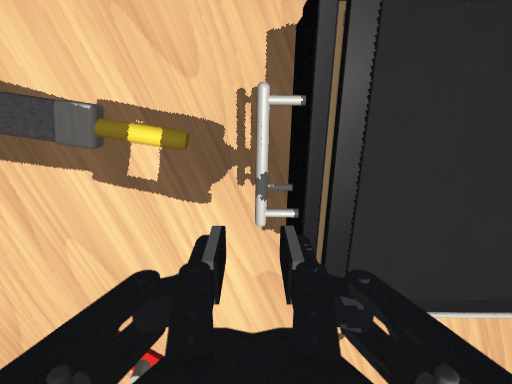

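The view shows the handle bar from (263,88) to (262,222), with the chest to the right and only the big brush to the left.

```bash
python3 -c "
from h import *
row((.5458,-.2381,.08),66.9)"
```

```text
row [2.36, 0.62, 12.16] [-0.003, -0.001, 0.009] eef [ 0.5312 -0.2576  0.2016] q [-0.62  0.1   1.78 -0.    1.27 -0.23] open 0.348 ff 0.0 F [ 0.  -0.1 -0.6] t 20.15
```

```bash
python3 -m crank '[[2.4,0.6,0,0,0,0],[2.4,0.6,4,0,0,0],[2.4,0.6,7,0,0,0],[2.4,0.6,9,0,0,0],[2.4,0.6,11,0,0,0],[2.4,0.6,12.2,0,0,0],[2.4,0.6,12.2,0,0,0]]'|egrep 'eef|cont'; python3 -m crank '[[0,0,0,0,0,0],[0,0,0,0,0,0],[0,0,0,0,0,0],[0,0,0,0,0,0]]' 0 60|egrep 'eef|cont|open|fing';python3 -c "
from h import *
s=ctrl.get_state()
a=np.radians(-23.1);row(s['eef_pos']-.19*np.array([np.cos(a),np.sin(a),0]),66.9)"
```

```text
eef_pos: [0.5452, -0.2372, 0.0787]
contact_force: [0.8, 0.3, 0.2]
eef_pos: [0.5475, -0.2387, 0.0824]
contact_force: [1.1, -0.7, 1.5]
opening: 0.099
finger_force: 58.6
row [0.11, -19.0, -0.05] [0.002, 0.0, 0.006] eef [ 0.5475 -0.2387  0.0824] q [-0.58  0.23  1.86  0.    1.05 -0.18] open 0.099 ff 58.6 F [ 1.1 -0.7  1.5] t 21.25
```

```bash
python3 -m crank '[[0,-1,0,0,0,0],[0,-3,0,0,0,0],[0,-5,0,0,0,0],[0,-7,0,0,0,0],[0,-9,0,0,0,0],[0,-11,0,0,0,0],[0,-13,0,0,0,0],[0,-15,0,0,0,0],[0,-16,0,0,0,0],[0,-16,0,0,0,0]]'|egrep 'eef|cont|open|fing';python3 -m crank '[[0,-0.5,0,0,0,0],[0,-1,0,0,0,0],[0,-1.5,0,0,0,0],[0,-2,0,0,0,0],[0,-2.3,0,0,0,0],[0,-2.5,0,0,0,0],[0,-2.5,0,0,0,0]]'|egrep 'eef|cont|open|fing|rot';python3 -c "
from h import *
s=ctrl.get_state();e=s['eef_pos'];print(s['qpos'],(np.array([.5458,-.2381])-e[:2])@[.92,-.392], np.hypot(*e[:2]))"
```

```text
eef_pos: [0.3985, -0.1744, 0.0824]
contact_force: [0.7, 4.7, 3.7]
opening: 0.097
finger_force: 60.4
eef_pos: [0.3821, -0.1673, 0.0825]
tcp_rot: [0.834, 0.552, 0.007, 0.007]
contact_force: [20.3, 1.1, -10.8]
opening: 0.101
finger_force: 58.9
[-0.66341433 -0.1963345   2.29052139  0.01041231  1.03021136 -0.26830221] 0.178331475643728 0.41714703899756034
```

```bash
python3 -m crank '[[0,0.5,0,0,0,0],[0,0.5,0,0,0,0],[0,0.5,0,0,0,0],[0,0.5,-4,0,0,0],[0,0.5,-8,0,0,0],[0,0.5,-12,0,0,0],[-1,0,-14,0,0,0],[-2,0,-15,0,0,0],[-3,0,-15,0,0,0],[-3,0,-15,0,0,0]]' 0.35|egrep 'eef|cont|open|fing';python3 - <<'E'
from h import *
out=[]
a=np.radians(-23.1);c,s=np.cos(a),np.sin(a)
for n in ("top","wrist"):
    i,p,d=cam(n);W=cloud(i,d);np.savez(f"pics/{n}3.npz",W=W,p=p)
    L=np.dstack([(W[...,:2]-[.5458,-.2381])@np.array([[c,-s],[s,c]]),W[...,2]])
    k=(L[...,2]>.125)&(L[...,2]<.142)&(abs(L[...,1])<.065)&(L[...,0]<-.15)&(L[...,0]>-.22)
    q=L[k]; print(n,len(q), np.round([np.percentile(q[abs(q[:,1])<.04,0],t) for t in (5,50,95)],4) if len(q) else "")
    out.append(p)
im=np.hstack([cv2.resize(out[0][60:240,240:440],(400,360),interpolation=cv2.INTER_CUBIC),cv2.resize(out[1],(400,300))[:, :] if 0 else cv2.copyMakeBorder(cv2.resize(out[1],(400,300)),0,60,0,0,0)])
cv2.imwrite("pics/m7.png",im)
s=ctrl.get_state();print(s["eef_pos"],s["qpos"])
E
```

```text
eef_pos: [0.3634, -0.1949, 0.2296]
contact_force: [0.7, 0.3, 0.3]
opening: 0.346
finger_force: 0.0
top 137 [-0.1852 -0.1803 -0.1758]
wrist 1940 [-0.1856 -0.1808 -0.1757]
[ 0.36352963 -0.19393704  0.22905599] [-7.37616431e-01 -3.58497117e-01  2.13604089e+00  1.95980469e-04
  1.36813561e+00 -3.39473970e-01]
```

View pics/m7.png

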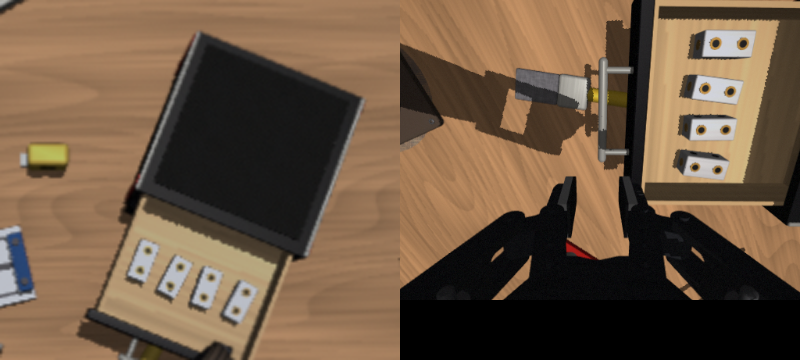

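The drawer is out 0.180 m, past the 0.173 m needed. Four blocks are visible, at (727,43), (717,90), (712,128) and (705,165) in the right half.

```bash
cat >> h.py <<'E'
def blocks(name="wrist",zr=(.118,.131),reg=None,amin=.0008):
    i,p,d=cam(name);W=cloud(i,d)
    H,S,V=cv2.split(cv2.cvtColor(p,cv2.COLOR_BGR2HSV))
    k=(W[...,2]>zr[0])&(W[...,2]<zr[1])
    if reg is not None: k&=np.hypot(W[...,0]-reg[0],W[...,1]-reg[1])<reg[2]
    k=cv2.morphologyEx(k.astype(np.uint8),cv2.MORPH_OPEN,np.ones((2,2),np.uint8))
    n,l,st,_=cv2.connectedComponentsWithStats(k)
    for j in range(1,n):
        if st[j,4]<60: continue
        P=W[l==j][:,:2].astype(np.float32);(c,sz,a)=cv2.minAreaRect(P)
        if sz[0]*sz[1]<amin or max(sz)>.08 or min(sz)<.02: continue
        yaw=a if sz[0]>sz[1] else a+90
        print(name,"block",np.round(c,4),np.round(sz,4),"long axis yaw",round((yaw+90)%180-90,1),"z",round(float(np.median(W[l==j][:,2])),4))
    return W,p
E
python3 - <<'E'
from h import *
blocks("wrist",reg=(.5,-.22,.17));blocks("top",reg=(.5,-.22,.17))
a=np.radians(-23.1);print("front wall inner", np.array([.5458,-.2381])+(.056-.18)*np.array([np.cos(a),np.sin(a)]))
E
```

```text
top block [ 0.5431 -0.1571] [0.0336 0.0593] long axis yaw -22.9 z 0.1238
top block [ 0.5014 -0.2534] [0.036  0.0608] long axis yaw -20.9 z 0.1235
top block [ 0.4779 -0.3043] [0.0363 0.0617] long axis yaw -28.0 z nan
front wall inner [ 0.43174213 -0.1894502 ]
```

```bash
python3 - <<'E'
from h import *
f=np.load("pics/wrist3.npz");W=f["W"];p=f["p"]
H,S,V=cv2.split(cv2.cvtColor(p,cv2.COLOR_BGR2HSV))
a=np.radians(-23.1);c,s=np.cos(a),np.sin(a)
L=np.dstack([(W[...,:2]-[.5458,-.2381])@np.array([[c,-s],[s,c]]),W[...,2]])
k=(L[...,0]>-.11)&(L[...,0]<.03)&(abs(L[...,1])<.108)&(L[...,2]>.1215)&(L[...,2]<.132)
n,l,st,_=cv2.connectedComponentsWithStats(k.astype(np.uint8))
for j in range(1,n):
    if st[j,4]<60: continue
    P=W[l==j]; cc,sz,an=cv2.minAreaRect(P[:,:2].astype(np.float32))
    yaw=an if sz[0]>sz[1] else an+90
    print(st[j,4],np.round(cc,4),np.round(sz,4),round((yaw+90)%180-90,1),round(np.median(P[:,2]),4),np.round(np.median(L[l==j],0),3))
E
```

```text
2342 [ 0.5465 -0.1517] [0.03   0.0606] -22.8 0.1251 [-0.034  0.08   0.125]
1937 [ 0.5206 -0.1985] [0.03 0.06] -29.8 0.1252 [-0.04   0.027  0.125]
1672 [ 0.5033 -0.2467] [0.0305 0.0608] -22.2 0.1252 [-0.037 -0.024  0.125]
1458 [ 0.4812 -0.2967] [0.0302 0.0612] -30.2 0.1252 [-0.038 -0.078  0.125]
```

```bash
python3 -c "
from h import *
row((.5465,-.1517,.13),67.2)"
```

```text
row [10.93, 15.25, 9.91] [-0.003, -0.001, 0.001] eef [ 0.3639 -0.1938  0.2295] q [-0.74 -0.36  2.14  0.    1.37 -0.34] open 0.348 ff 0.0 F [-0.2 -0.2  0.5] t 24.15
```

```bash
python3 -m crank '[[2.8,4,2,0,0,0],[5.6,8,4,0,0,0],[8.5,12,6,0,0,0],[10.9,15.2,8,0,0,0],[10.9,15.2,9.9,0,0,0],[10.9,15.2,9.9,0,0,0],[10.9,15.2,9.9,0,0,0]]' 0.85|egrep 'eef|cont|open'; python3 -c "
from h import *
row((.5465,-.1517,.064),67.2)"
```

```text
eef_pos: [0.546, -0.152, 0.1312]
contact_force: [0.4, -0.0, 0.6]
opening: 0.852
row [0.05, 0.05, 6.72] [-0.003, -0.0, 0.001] eef [ 0.546  -0.152   0.1312] q [-0.45  0.11  1.9  -0.    1.14 -0.05] open 0.852 ff 0.0 F [ 0.4 -0.   0.6] t 24.85
```

```bash
python3 -m crank '[[0,0,3,0,0,0],[0,0,5,0,0,0],[0,0,6.2,0,0,0],[0,0,6.7,0,0,0],[0,0,6.7,0,0,0]]'|egrep 'eef|cont';  for k in 1 2 3; do python3 -m crank '[[0,0,0.3,0,0,0],[0,0,0.3,0,0,0]]'|egrep 'eef|cont'; done
```

```text
eef_pos: [0.5468, -0.1529, 0.0658]
contact_force: [-0.0, 0.3, -0.4]
eef_pos: [0.5473, -0.1529, 0.0631]
contact_force: [-0.9, 0.4, 0.5]
eef_pos: [0.5468, -0.1526, 0.0592]
contact_force: [-0.3, 0.9, 1.3]
eef_pos: [0.5465, -0.1524, 0.0557]
contact_force: [-0.4, 1.0, -0.3]
```

```bash
for k in 1 2; do python3 -m crank '[[0,0,0.3,0,0,0],[0,0,0.3,0,0,0]]'|egrep 'eef|cont'; done
```

```text
eef_pos: [0.5465, -0.1524, 0.0527]
contact_force: [1.0, -1.3, -0.3]
eef_pos: [0.5465, -0.1525, 0.0497]
contact_force: [-0.7, 0.4, 0.2]
```

Low enough for the pads to cover most of the block, so I'll close and lift.

```bash
python3 -m crank '[[0,0,-0.2,0,0,0],[0,0,-0.2,0,0,0],[0,0,-0.2,0,0,0],[0,0,-0.2,0,0,0],[0,0,-0.2,0,0,0]]' 0 50|egrep 'eef|cont|open|fing'; python3 -m crank '[[0,0,-1,0,0,0],[0,0,-4,0,0,0],[0,0,-8,0,0,0],[0,0,-11,0,0,0],[0,0,-13,0,0,0],[0,0,-13,0,0,0]]'|egrep 'eef|cont|open|fing'; python3 - <<'E'
from h import *
i,p,d=cam("wrist");W=cloud(i,d);cv2.imwrite("pics/w8.png",p)
s=ctrl.get_state();r=R.from_quat(s["tcp_rot"]);T=r.inv().apply((W-s["eef_pos"]).reshape(-1,3)).reshape(W.shape)
k=(abs(T[...,0])<.03)&(abs(T[...,1])<.035)&(T[...,2]>-.08)&(T[...,2]<.0)
q=T[k];print(len(q),np.round(np.percentile(q,[2,50,98],axis=0),4) if len(q) else "")
o=np.array([.5507,.0471]);a=np.radians(11.8);u=np.array([-np.sin(a),np.cos(a)])
for y in (.018,.052,.086,.120): print(np.round(o+u*y,4))
row((*(o+u*.018),.15),101.8)
E
```

```text
eef_pos: [0.5467, -0.1525, 0.0521]
contact_force: [-0.2, -0.2, -0.8]
opening: 0.69
finger_force: 55.8
eef_pos: [0.5491, -0.1536, 0.1871]
contact_force: [0.4, 0.2, -1.6]
opening: 0.693
finger_force: 55.6
11647 [[-0.0125 -0.0316 -0.0777]
 [ 0.0089 -0.0003 -0.0756]
 [ 0.0158  0.0317 -0.0506]]
[0.547  0.0647]
[0.5401 0.098 ]
[0.5331 0.1313]
[0.5262 0.1646]
row [20.05, -8.5, 3.39] [0.004, 0.001, -0.603] eef [ 0.5478 -0.153   0.1843] q [-0.45  0.06  1.85  0.    1.23 -0.05] open 0.694 ff 55.6 F [ 0.1  0.2 -2. ] t 27.5
```

View pics/w8.png

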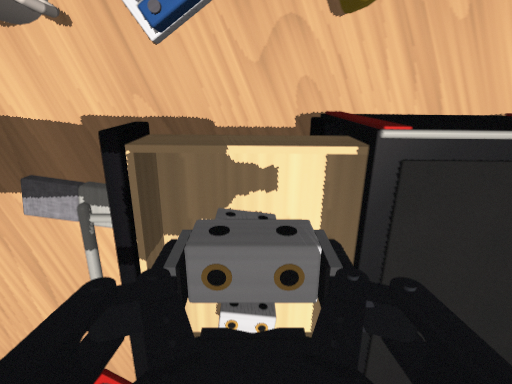

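Block 1 is held level, with its face at (253,262).

```bash
python3 -m crank '[[2,-1,0.5,0,0,-0.1],[6,-2.5,1,0,0,-0.2],[10,-4.2,1.5,0,0,-0.3],[14,-6,2,0,0,-0.4],[17,-7.5,2.5,0,0,-0.5],[19,-8.3,3,0,0,-0.6],[20,-8.5,3.4,0,0,-0.6],[20,-8.5,3.4,0,0,-0.6],[20,-8.5,3.4,0,0,-0.6]]'|egrep 'eef|cont|open|fing'; python3 -c "
from h import *
row((.547,.0647,-.012),101.8)"
```

```text
eef_pos: [0.5454, 0.064, 0.1473]
contact_force: [0.5, -0.1, -1.0]
opening: 0.697
finger_force: 55.6
row [0.04, 0.19, 15.93] [-0.002, 0.0, -0.005] eef [0.5454 0.064  0.1473] q [-0.07  0.05  1.93 -0.    1.16 -0.27] open 0.697 ff 55.6 F [ 0.5 -0.1 -1. ] t 28.4
```

```bash
python3 -m crank '[[0,0.1,5,0,0,0],[0,0.1,10,0,0,0],[0,0.1,13,0,0,0],[0,0.1,15,0,0,0],[0,0.1,15.9,0,0,0],[0,0.1,15.9,0,0,0],[0,0.1,15.9,0,0,0]]'|egrep 'eef|cont';python3 -c "
from h import *
row((.547,.0647,-.019),101.8)"
```

```text
eef_pos: [0.5481, 0.0642, -0.0095]
contact_force: [0.5, 0.0, -1.5]
row [0.07, -0.1, 0.95] [0.002, 0.001, -0.004] eef [ 0.5481  0.0642 -0.0095] q [-0.07  0.27  2.   -0.    0.86 -0.27] open 0.692 ff 55.5 F [ 0.5  0.  -1.5] t 29.1
```

```bash
python3 -m crank '[[0,-0.1,0.5,0,0,0],[0,-0.1,0.9,0,0,0],[0,-0.1,1.1,0,0,0],[0,-0.1,1.1,0,0,0],[0,-0.1,1.1,0,0,0]]'|egrep 'eef|cont'; python3 -m crank '[[0,0,0.1,0,0,0],[0,0,0.1,0,0,0]]'|egrep 'eef|cont'
```

```text
eef_pos: [0.5461, 0.0647, -0.0209]
contact_force: [-2.4, -0.8, 4.5]
eef_pos: [0.5461, 0.0647, -0.0209]
contact_force: [-7.5, -0.4, 11.6]
```

```bash
python3 -m crank '[[0,0,-0.1,0,0,0],[0,0,-0.1,0,0,0],[0,0,-0.1,0,0,0],[0,0,-3,0,0,0],[0,0,-8,0,0,0],[0,0,-13,0,0,0],[0,0,-17,0,0,0],[0,0,-19,0,0,0],[0,0,-19,0,0,0]]' 0.85|egrep 'eef|cont|open'; python3 - <<'E'
from h import *
blocks("wrist",zr=(.0475,.058),reg=(.54,.09,.12))
row((.5206,-.1985,.15),60.2)
E
```

```text
eef_pos: [0.5484, 0.0646, 0.1715]
contact_force: [-0.2, -0.8, 1.2]
opening: 0.85
wrist block [0.5477 0.063 ] [0.0625 0.0344] long axis yaw 12.8 z nan
row [-25.25, -7.87, 1.84] [0.003, -0.0, 0.723] eef [0.5467 0.0647 0.1684] q [-0.07  0.03  1.91  0.    1.2  -0.27] open 0.852 ff 0.0 F [-1.1  0.2 -0.3] t 30.75
```

```bash
python3 -m crank '[[-3,-1,0,0,0,0.1],[-7,-2.2,0,0,0,0.2],[-11,-3.5,0.5,0,0,0.3],[-15,-4.8,1,0,0,0.4],[-19,-6,1.5,0,0,0.5],[-22,-7,1.8,0,0,0.6],[-24.5,-7.8,1.8,0,0,0.72],[-25.2,-7.9,1.8,0,0,0.72],[-25.2,-7.9,1.8,0,0,0.72],[-25.2,-7.9,1.8,0,0,0.72]]'|egrep 'eef|cont'; python3 - <<'E'
from h import *
i,p,d=cam("wrist");W=cloud(i,d)
row((.5206,-.1985,.06),60.2)
k=(W[...,2]>.1215)&(W[...,2]<.131)&(np.hypot(W[...,0]-.51,W[...,1]+.22)<.13)
n,l,st,_=cv2.connectedComponentsWithStats(k.astype(np.uint8))
for j in range(1,n):
    if st[j,4]<60: continue
    P=W[l==j]; cc,sz,an=cv2.minAreaRect(P[:,:2].astype(np.float32)); yaw=an if sz[0]>sz[1] else an+90
    print(st[j,4],np.round(cc,4),np.round(sz,4),round((yaw+90)%180-90,1))
E
```

```text
eef_pos: [0.5186, -0.1968, 0.1477]
contact_force: [-0.6, 0.3, 1.2]
row [-0.08, 0.26, 8.82] [-0.002, -0.0, 0.005] eef [ 0.5189 -0.1967  0.1482] q [-0.55  0.06  1.91  0.    1.17 -0.03] open 0.853 ff 0.0 F [-0.7 -0.   0.3] t 31.8
741 [ 0.451  -0.1429] [0.1021 0.0018] 66.5
2888 [ 0.5213 -0.1981] [0.0298 0.0601] -30.0
2446 [ 0.5034 -0.2464] [0.0313 0.0601] -22.3
1997 [ 0.4819 -0.2957] [0.0303 0.0597] -29.1
```

```bash
python3 -m crank '[[0,0.3,3,0,0,0],[0,0.3,6,0,0,0],[0,0.3,8,0,0,0],[0,0.3,9.2,0,0,0],[0,0.3,9.6,0,0,0],[0,0.3,9.6,0,0,0]]'|egrep 'eef|cont';python3 -m crank '[[0,0,0,0,0,0],[0,0,0,0,0,0],[0,0,0,0,0,0],[0,0,0,0,0,0],[0,0,0,0,0,0]]' 0 50|egrep 'eef|cont|open|fing'
```

```text
eef_pos: [0.522, -0.199, 0.0533]
contact_force: [0.5, -0.6, 0.2]
eef_pos: [0.5229, -0.2001, 0.0548]
contact_force: [0.8, 1.1, 6.5]
opening: 0.694
finger_force: 55.5
```

```bash
python3 -m crank '[[0,0,-1,0,0,0],[0,0,-4,0,0,0],[0,0,-8,0,0,0],[0,0,-11,0,0,0],[0,0,-12,0,0,0],[0,0,-12,0,0,0]]'|egrep 'eef|cont|open|fing'; python3 -c "
from h import *
row((.5401,.098,.15),101.8)"
```

```text
eef_pos: [0.5223, -0.2, 0.1746]
contact_force: [0.2, 1.3, -1.0]
opening: 0.695
finger_force: 55.0
row [26.78, -13.19, 2.41] [0.003, 0.001, -0.723] eef [ 0.5223 -0.2     0.1746] q [-0.55  0.05  1.88 -0.    1.21 -0.03] open 0.695 ff 55.0 F [ 0.2  1.3 -1. ] t 33.5
```

```bash
python3 -m crank '[[3,-1.5,0,0,0,-0.1],[7,-3.5,0.5,0,0,-0.2],[11,-5.5,1,0,0,-0.3],[15,-7.5,1.5,0,0,-0.4],[19,-9.5,2,0,0,-0.5],[23,-11.5,2.4,0,0,-0.6],[26,-12.9,2.4,0,0,-0.72],[26.8,-13.2,2.4,0,0,-0.72],[26.8,-13.2,2.4,0,0,-0.72],[26.8,-13.2,2.4,0,0,-0.72]]'|egrep 'eef|cont|fing'; python3 -c "
from h import *
row((.5401,.098,-.01),101.8)"
```

```text
eef_pos: [0.5387, 0.0979, 0.1477]
contact_force: [-0.0, -0.1, -1.7]
finger_force: 54.8
row [-0.01, 0.19, 15.77] [-0.003, 0.0, -0.004] eef [0.5387 0.0979 0.1477] q [-0.01  0.05  1.93 -0.    1.16 -0.21] open 0.694 ff 54.8 F [-0.  -0.1 -1.7] t 34.5
```

```bash
python3 -m crank '[[0,0,5,0,0,0],[0,0,10,0,0,0],[0,0,13,0,0,0],[0,0,15,0,0,0],[0,0,16,0,0,0],[0,0,16.4,0,0,0],[0,0,16.5,0,0,0],[0,0,16.5,0,0,0]]'|egrep 'eef|cont'; python3 -m crank '[[0,0,0.1,0,0,0],[0,0,0.1,0,0,0]]'|egrep 'eef|cont'
```

```text
eef_pos: [0.5407, 0.0983, -0.0145]
contact_force: [0.7, 0.1, -0.7]
eef_pos: [0.5402, 0.0987, -0.0159]
contact_force: [0.4, 0.2, -1.2]
```

```bash
python3 -m crank '[[0,0,0.15,0,0,0],[0,0,0.2,0,0,0],[0,0,0.2,0,0,0]]'|egrep 'eef|cont';python3 -m crank '[[0,0,0.1,0,0,0],[0,0,0.1,0,0,0]]'|egrep 'eef|cont'
```

```text
eef_pos: [0.5399, 0.0988, -0.0181]
contact_force: [-1.1, 0.8, 2.7]
eef_pos: [0.5398, 0.0988, -0.0182]
contact_force: [-5.4, -1.5, 9.0]
```

Block 2 has touched down. I'll release it and go to block 3.

```bash
python3 -m crank '[[0,0,-0.1,0,0,0],[0,0,-0.1,0,0,0],[0,0,-0.1,0,0,0],[0,0,-3,0,0,0],[0,0,-8,0,0,0],[0,0,-13,0,0,0],[0,0,-17,0,0,0],[0,0,-19,0,0,0],[0,0,-19,0,0,0]]' 0.85|egrep 'eef|cont|open'; python3 - <<'E'
from h import *
blocks("wrist",zr=(.0495,.058),reg=(.54,.09,.12))
row((.5034,-.2464,.15),67.8)
E
```

```text
eef_pos: [0.5421, 0.0987, 0.1745]
contact_force: [0.0, -0.3, -0.2]
opening: 0.851
wrist block [nan nan] [nan  0.] long axis yaw nan z nan
wrist block [0.5477 0.063 ] [0.062  0.0345] long axis yaw 11.7 z nan
row [-33.05, -10.59, 2.13] [0.003, -0.0, 0.59] eef [0.5404 0.0987 0.1714] q [-0.    0.03  1.91 -0.    1.2  -0.21] open 0.849 ff 0.0 F [-1.1 -0.1 -0.1] t 36.95
```

```bash
sed -i 's/k=cv2.morphologyEx(k.astype(np.uint8).*/k=k.astype(np.uint8)/; s/P=W\[l==j\]\[:,:2\]/P=W[(l==j)\&np.isfinite(W[...,2])][:,:2]/' h.py; python3 -m crank '[[-3,-1,0,0,0,0.1],[-7.5,-2.4,0.3,0,0,0.2],[-12,-3.8,0.7,0,0,0.3],[-16.5,-5.3,1.1,0,0,0.4],[-21,-6.7,1.5,0,0,0.5],[-25.5,-8.2,1.8,0,0,0.59],[-29.5,-9.5,2.1,0,0,0.59],[-32,-10.3,2.1,0,0,0.59],[-33,-10.6,2.1,0,0,0.59],[-33,-10.6,2.1,0,0,0.59]]'|egrep 'eef|cont'; python3 - <<'E'
from h import *
blocks("wrist",zr=(.1215,.131),reg=(.5,-.25,.13))
row((.5034,-.2464,.053),67.8)
E
```

```text
eef_pos: [0.5011, -0.246, 0.1469]
contact_force: [0.1, 1.2, -0.2]
wrist block [ 0.5037 -0.2461] [0.03   0.0603] long axis yaw -22.1 z 0.1252
wrist block [ 0.4816 -0.2964] [0.0307 0.0601] long axis yaw -30.2 z 0.1252
row [-0.07, 0.26, 9.43] [-0.003, -0.001, -0.0] eef [ 0.5014 -0.245   0.1473] q [-0.64  0.07  1.91  0.    1.17 -0.25] open 0.851 ff 0.0 F [-0.3 -0.2  1.1] t 38.0
```

```bash
python3 -m crank '[[0,0.3,3,0,0,0],[0,0.3,6,0,0,0],[0,0.3,8,0,0,0],[0,0.3,9.2,0,0,0],[0,0.3,9.6,0,0,0],[0,0.3,9.6,0,0,0]]'|egrep 'eef|cont';python3 -m crank '[[0,0,0,0,0,0],[0,0,0,0,0,0],[0,0,0,0,0,0],[0,0,0,0,0,0],[0,0,0,0,0,0]]' 0 50|egrep 'eef|cont|open|fing'; python3 -m crank '[[0,0,-1,0,0,0],[0,0,-4,0,0,0],[0,0,-8,0,0,0],[0,0,-11,0,0,0],[0,0,-12,0,0,0],[0,0,-12,0,0,0]]'|egrep 'eef|cont|open|fing'; python3 -c "
from h import *
row((.5331,.1313,.15),101.8)"
```

```text
eef_pos: [0.5052, -0.2462, 0.0531]
contact_force: [0.1, -0.8, 0.6]
eef_pos: [0.506, -0.2476, 0.0548]
contact_force: [0.6, 0.6, 5.7]
opening: 0.694
finger_force: 55.6
eef_pos: [0.5055, -0.2475, 0.1746]
contact_force: [-0.3, 0.1, -1.1]
opening: 0.691
finger_force: 55.1
row [36.13, -11.75, 2.4] [0.002, 0.002, -0.593] eef [ 0.5055 -0.2475  0.1746] q [-0.64  0.05  1.87 -0.    1.21 -0.25] open 0.691 ff 55.1 F [-0.3  0.1 -1.1] t 39.7
```

```bash
python3 -m crank '[[3,-1,0,0,0,-0.1],[7.5,-2.4,0.3,0,0,-0.2],[12,-3.9,0.7,0,0,-0.3],[16.5,-5.4,1.1,0,0,-0.4],[21,-6.8,1.5,0,0,-0.5],[25.5,-8.3,2,0,0,-0.59],[30,-9.8,2.4,0,0,-0.59],[34,-11,2.4,0,0,-0.59],[36.1,-11.7,2.4,0,0,-0.59],[36.1,-11.7,2.4,0,0,-0.59]]'|egrep 'eef|cont'; python3 -m crank '[[0,0,0,0,0,0],[0,0,0,0,0,0]]'|egrep 'eef|fing'; python3 -c "
from h import *
row((.5331,.1313,-.01),101.8)"
```

```text
eef_pos: [0.5306, 0.1339, 0.1459]
contact_force: [0.1, -0.9, -1.2]
eef_pos: [0.532, 0.1304, 0.1477]
finger_force: 54.9
row [0.07, 0.17, 15.77] [-0.003, 0.0, -0.004] eef [0.532  0.1304 0.1477] q [ 0.06  0.05  1.93 -0.    1.16 -0.15] open 0.692 ff 54.9 F [-0.2 -0.5 -0.8] t 40.9
```

```bash
python3 -m crank '[[0.1,0,5,0,0,0],[0.1,0,10,0,0,0],[0.1,0,13,0,0,0],[0.1,0,15,0,0,0],[0.1,0,16,0,0,0],[0.1,0,16.5,0,0,0],[0.1,0,16.7,0,0,0],[0.1,0,16.7,0,0,0],[0.1,0,16.7,0,0,0]]'|egrep 'eef|cont'; python3 -m crank '[[0,0,0.1,0,0,0],[0,0,0.1,0,0,0]]'|egrep 'eef|cont'
```

```text
eef_pos: [0.5338, 0.1324, -0.0165]
contact_force: [0.2, 0.2, -1.6]
eef_pos: [0.5332, 0.1325, -0.0182]
contact_force: [0.4, -0.6, -0.8]
```

```bash
python3 -m crank '[[0,0,0.1,0,0,0],[0,0,0.15,0,0,0],[0,0,0.15,0,0,0]]'|egrep 'eef|cont';python3 -m crank '[[0,0,-0.05,0,0,0],[0,0,-0.05,0,0,0],[0,0,-0.05,0,0,0],[0,0,-3,0,0,0],[0,0,-8,0,0,0],[0,0,-13,0,0,0],[0,0,-17,0,0,0],[0,0,-19,0,0,0],[0,0,-19,0,0,0],[0,0,-19,0,0,0]]' 0.85|egrep 'eef|cont|open'; python3 - <<'E'
from h import *
blocks("wrist",zr=(.0475,.058),reg=(.54,.1,.12))
row((.4816,-.2964,.15),59.8)
E
```

```text
eef_pos: [0.5331, 0.1325, -0.0182]
contact_force: [-4.9, -0.7, 10.0]
eef_pos: [0.5322, 0.1324, 0.1688]
contact_force: [0.1, -0.1, -0.8]
opening: 0.848
wrist block [0.5318 0.1328] [0.06   0.0306] long axis yaw 11.5 z 0.0523
wrist block [0.5383 0.1003] [0.06   0.0293] long axis yaw 11.7 z 0.0522
wrist block [0.5444 0.0658] [0.0592 0.0303] long axis yaw 11.6 z 0.0522
row [-40.99, -13.52, 1.78] [-0.003, 0.001, 0.73] eef [0.5314 0.1323 0.1675] q [ 0.06  0.03  1.91  0.    1.2  -0.14] open 0.848 ff 0.0 F [-0.2  0.4 -0. ] t 43.35
```

```bash
python3 -m crank '[[-4,-1.3,0,0,0,0.1],[-8.5,-2.8,0.3,0,0,0.2],[-13,-4.3,0.7,0,0,0.3],[-17.5,-5.8,1.1,0,0,0.4],[-22,-7.3,1.5,0,0,0.5],[-26.5,-8.8,1.7,0,0,0.6],[-31,-10.3,1.8,0,0,0.73],[-35.5,-11.8,1.8,0,0,0.73],[-39,-13,1.8,0,0,0.73],[-41,-13.5,1.8,0,0,0.73]]'|egrep 'eef|cont';python3 -m crank '[[0,0,0,0,0,0],[0,0,0,0,0,0],[0,0,0,0,0,0]]'|egrep 'eef'; python3 - <<'E'
from h import *
blocks("wrist",zr=(.1215,.131),reg=(.5,-.25,.13))
row((.4816,-.2964,.053),59.8)
E
```

```text
eef_pos: [0.4812, -0.2981, 0.1487]
contact_force: [1.1, 0.4, 0.2]
eef_pos: [0.4831, -0.2946, 0.1508]
wrist block [ 0.4816 -0.2962] [0.0297 0.06  ] long axis yaw -30.2 z 0.1253
row [-0.25, -0.04, 9.82] [-0.001, -0.001, 0.002] eef [ 0.4833 -0.2946  0.1512] q [-0.73  0.09  1.89  0.    1.17 -0.2 ] open 0.848 ff 0.0 F [0.6 0.4 0.4] t 44.7
```

```bash
python3 -m crank '[[-0.2,0,3,0,0,0],[-0.2,0,6,0,0,0],[-0.2,0,8,0,0,0],[-0.2,0,9.3,0,0,0],[-0.2,0,9.8,0,0,0],[-0.2,0,9.8,0,0,0]]'|egrep 'eef|cont';python3 -m crank '[[0,0,0,0,0,0],[0,0,0,0,0,0],[0,0,0,0,0,0],[0,0,0,0,0,0],[0,0,0,0,0,0]]' 0 50|egrep 'eef|cont|open|fing'; python3 -m crank '[[0,0,-1,0,0,0],[0,0,-4,0,0,0],[0,0,-8,0,0,0],[0,0,-11,0,0,0],[0,0,-12,0,0,0],[0,0,-12,0,0,0]]'|egrep 'eef|cont|open|fing'; python3 -c "
from h import *
row((.526,.166,.15),101.8)"
```

```text
eef_pos: [0.4823, -0.2975, 0.0536]
contact_force: [-0.1, 0.3, -0.4]
eef_pos: [0.483, -0.2989, 0.0553]
contact_force: [1.0, 0.6, 5.8]
opening: 0.696
finger_force: 55.7
eef_pos: [0.4826, -0.2986, 0.1751]
contact_force: [-0.8, 0.3, -1.2]
opening: 0.693
finger_force: 55.1
row [42.34, -19.62, 2.42] [0.002, 0.002, -0.733] eef [ 0.4826 -0.2986  0.1751] q [-0.73  0.06  1.86 -0.    1.21 -0.21] open 0.693 ff 55.1 F [-0.8  0.3 -1.2] t 46.4
```

```bash
python3 -m crank '[[4,-1.8,0,0,0,-0.1],[8.3,-3.8,0.3,0,0,-0.2],[12.6,-5.8,0.7,0,0,-0.3],[17,-7.8,1.1,0,0,-0.4],[21.3,-9.8,1.5,0,0,-0.5],[25.6,-11.8,2,0,0,-0.6],[30,-13.8,2.4,0,0,-0.73],[34.3,-15.8,2.4,0,0,-0.73],[38.6,-17.8,2.4,0,0,-0.73],[42.3,-19.6,2.4,0,0,-0.73]]'|egrep 'eef|cont'; python3 -m crank '[[0,0,0,0,0,0],[0,0,0,0,0,0],[0,0,0,0,0,0]]'|egrep 'eef|fing'; python3 -c "
from h import *
row((.526,.166,-.01),101.8)"
```

```text
eef_pos: [0.5232, 0.1681, 0.1463]
contact_force: [0.7, 0.1, -1.0]
eef_pos: [0.5243, 0.1651, 0.1478]
finger_force: 55.0
row [0.06, 0.24, 15.78] [-0.004, 0.0, -0.004] eef [0.5243 0.1651 0.1478] q [ 0.12  0.05  1.92 -0.    1.17 -0.08] open 0.694 ff 55.0 F [-0.9 -0.4 -1.2] t 47.7
```

```bash
python3 -m crank '[[0,0.1,5,0,0,0],[0,0.1,10,0,0,0],[0,0.1,13,0,0,0],[0,0.1,15,0,0,0],[0,0.1,16,0,0,0],[0,0.1,16.5,0,0,0],[0,0.1,16.7,0,0,0],[0,0.1,16.7,0,0,0],[0,0.1,16.7,0,0,0]]'|egrep 'eef|cont'; python3 -m crank '[[0,0,0.2,0,0,0],[0,0,0.2,0,0,0]]'|egrep 'eef|cont'
```

```text
eef_pos: [0.5276, 0.1663, -0.016]
contact_force: [-0.5, -0.7, -0.7]
eef_pos: [0.5277, 0.1665, -0.0177]
contact_force: [-1.1, -0.1, 5.2]
```

```bash
python3 -m crank '[[0,0,-0.05,0,0,0],[0,0,-0.05,0,0,0],[0,0,-0.05,0,0,0],[0,0,-3,0,0,0],[0,0,-8,0,0,0],[0,0,-13,0,0,0],[0,0,-17,0,0,0],[0,0,-20,0,0,0],[0,0,-20,0,0,0],[0,0,-20,0,0,0]]' 0.85|egrep 'eef|cont|open'; python3 - <<'E'
from h import *
W,p=blocks("wrist",zr=(.0475,.058),reg=(.54,.12,.14))
m=masks(p);cv2.imwrite("pics/w9.png",p)
near=np.hypot(W[...,0]-.506,W[...,1]-.257)<.05
rect(W,"knob",(0,0,512,384),m["red"]&near,(.08,.1))
row((.5059,.2571,.15),187)
W,p=blocks("top",zr=(.115,.131),reg=(.5,-.22,.17))
W,p=blocks("top",zr=(.047,.058),reg=(.54,.12,.14))
E
```

```text
eef_pos: [0.5266, 0.1663, 0.1812]
contact_force: [0.3, 0.3, -1.0]
opening: 0.849
wrist block [0.5261 0.1686] [0.0596 0.0293] long axis yaw 11.8 z 0.0523
wrist block [0.5317 0.1338] [0.0599 0.0293] long axis yaw 11.5 z 0.0522
knob 678 c [0.5067 0.2573] size [0.041 0.014] ang 7.9 z [0.0847 0.0869 0.0883]
row [9.3, -0.1, 2.96] [-0.001, -0.001, -1.49] eef [0.5257 0.1662 0.1796] q [ 0.12  0.03  1.89  0.    1.22 -0.08] open 0.857 ff 0.0 F [-0.6  0.  -0.3] t 49.85
top block [0.5332 0.1267] [0.0596 0.0229] long axis yaw 2.9 z 0.0512
```

View pics/w9.png

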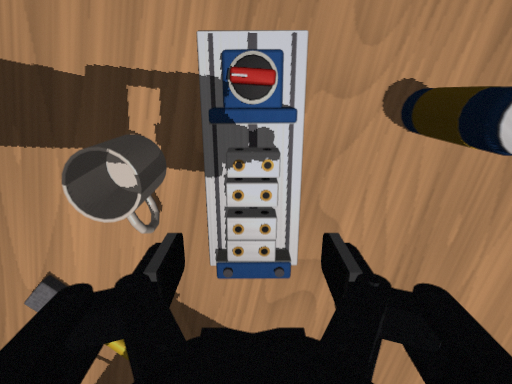

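All four blocks stand in one row at (252,165) to (250,250), with the jaw open and the knob at (252,75). Now I'll slide the jaw up.

```bash
python3 -m crank '[[2,0,1,0,0,-0.15],[4,0,2,0,0,-0.3],[6,0,3,0,0,-0.45],[8,0,3,0,0,-0.6],[9.3,-0.1,3,0,0,-0.75],[9.3,-0.1,3,0,0,-0.9],[9.3,-0.1,3,0,0,-1.05],[9.3,-0.1,3,0,0,-1.2],[9.3,-0.1,3,0,0,-1.35],[9.3,-0.1,3,0,0,-1.5]]' 0.4|egrep 'eef|cont';python3 -m crank '[[0,0,0,0,0,0],[0,0,0,0,0,0]]'|egrep 'eef'; python3 -c "
from h import *
row((.5067,.2573,.029),188)"
```

```text
eef_pos: [0.5055, 0.2568, 0.1485]
contact_force: [-0.3, 0.9, 1.1]
eef_pos: [0.506, 0.2569, 0.1493]
row [-0.11, 0.03, 12.03] [-0.0, -0.002, -0.011] eef [0.506  0.2569 0.1493] q [ 0.29  0.09  1.88  0.    1.17 -1.41] open 0.402 ff 0.0 F [-0.1  0.  -1.1] t 51.15
```

```bash
python3 -m crank '[[0,0,4,0,0,0],[0,0,8,0,0,0],[0,0,10,0,0,0],[0,0,11.5,0,0,0],[0,0,12,0,0,0],[0,0,12,0,0,0],[0,0,12,0,0,0]]'|egrep 'eef|cont';python3 -m crank '[[0,0,0,0,0,0],[0,0,0,0,0,0],[0,0,0,0,0,0],[0,0,0,0,0,0]]' 0 40|egrep 'eef|cont|open|fing'; python3 -c "
from h import *
s=ctrl.get_state();row(s['eef_pos']-.044*np.array([-.2045,.979,0]),188)"
```

```text
eef_pos: [0.5079, 0.2575, 0.0321]
contact_force: [-0.4, 0.2, -0.6]
eef_pos: [0.5079, 0.2574, 0.0324]
contact_force: [-0.9, -1.7, 5.5]
opening: 0.153
finger_force: 42.8
row [-0.32, -4.39, 0.0] [0.0, 0.003, -0.007] eef [0.5079 0.2574 0.0324] q [ 0.29  0.24  1.95 -0.    0.95 -1.41] open 0.153 ff 42.8 F [-0.9 -1.7  5.5] t 52.25
```

```bash
python3 -m crank '[[0,-0.5,0,0,0,0],[-0.1,-1,0,0,0,0],[-0.1,-1.5,0,0,0,0],[-0.15,-2,0,0,0,0],[-0.2,-2.5,0,0,0,0],[-0.2,-3,0,0,0,0],[-0.25,-3.5,0,0,0,0],[-0.3,-4,0,0,0,0],[-0.3,-4,0,0,0,0]]'|egrep 'eef|cont'; for k in 1 2 3; do python3 -m crank '[[0,-0.2,0,0,0,0],[0,-0.3,0,0,0,0],[0,-0.3,0,0,0,0]]'|egrep 'eef|cont'; done
```

```text
eef_pos: [0.516, 0.2188, 0.0325]
contact_force: [-1.7, 3.4, 7.2]
eef_pos: [0.5165, 0.2165, 0.0325]
contact_force: [-1.0, 4.4, 7.1]
eef_pos: [0.5172, 0.2136, 0.0325]
contact_force: [0.2, 4.6, 5.9]
eef_pos: [0.5178, 0.2106, 0.0325]
contact_force: [-0.3, 4.7, 5.7]
```

```bash
for k in 1 2 3; do python3 -m crank '[[0,-0.1,0,0,0,0],[0,-0.2,0,0,0,0]]'|egrep 'eef|cont'; done
```

```text
eef_pos: [0.5181, 0.2089, 0.0325]
contact_force: [0.1, 6.7, 4.6]
eef_pos: [0.5183, 0.208, 0.0325]
contact_force: [0.5, 11.4, 4.7]
eef_pos: [0.5183, 0.208, 0.0325]
contact_force: [0.2, 16.9, 4.1]
```

```bash
python3 -m crank '[[0,0,-0.1,0,0,0.13],[0,0,-0.1,0,0,0.26],[0,0,-0.1,0,0,0.4],[0,0,-0.1,0,0,0.53],[0,0,-0.1,0,0,0.66],[0,0,-0.1,0,0,0.8],[0,0,-0.1,0,0,0.93],[0,0,-0.1,0,0,1.06],[0,0,-0.1,0,0,1.2],[0,0,-0.1,0,0,1.33]]'|egrep 'eef|cont|fing'; python3 -m crank '[[0,0,0,0,0,0.03],[0,0,0,0,0,0.03]]'|egrep 'eef|cont'
python3 -m crank '[[0,0,0,0,0,0],[0,0,0,0,0,0],[0,0,0,0,0,0],[0,0,-3,0,0,0],[0,0,-8,0,0,0],[0,0,-13,0,0,0],[0,0,-17,0,0,0],[0,0,-18,0,0,0],[0,0,-18,0,0,0]]' 0.4|egrep 'eef|cont|open'
python3 - <<'E'
from h import *
i,p,d=cam("wrist");W=cloud(i,d);m=masks(p);cv2.imwrite("pics/w10.png",p)
near=np.hypot(W[...,0]-.516,W[...,1]-.21)<.07
rect(W,"knob",(0,0,512,384),m["red"]&near,(.08,.1))
row((.45,-.2,.2),67)
W,p=blocks("top",zr=(.047,.058),reg=(.54,.12,.14)); np.savez("pics/top4.npz",W=W,p=p)
E
```

```text
eef_pos: [0.5187, 0.2086, 0.0326]
contact_force: [2.9, 17.3, -2.2]
finger_force: 42.0
eef_pos: [0.5187, 0.2085, 0.0326]
contact_force: [2.6, 18.5, -1.3]
eef_pos: [0.5181, 0.2027, 0.214]
contact_force: [-0.2, -0.8, -0.9]
opening: 0.4
knob 400 c [0.5168 0.2098] size [0.013 0.04 ] ang 20.3 z [0.0848 0.087  0.0883]
row [-35.68, -19.8, 1.15] [-0.0, 0.0, 0.744] eef [0.5168 0.2025 0.2114] q [ 0.19  0.01  1.85 -0.    1.28 -0.15] open 0.398 ff 0.0 F [ 0.3 -0.1 -0.2] t 56.8
```

The knob reads about 1.4 rad and the jaw gap about 0.120 m, so the row is held tight. Now the drawer goes home.

```bash
python3 -c "
from h import *
row((.384,-.169,.2),67)"; python3 -m crank '[[-3,-2,0,0,0,0.1],[-7,-4.5,0.3,0,0,0.2],[-11,-7.5,0.6,0,0,0.3],[-15,-10,0.8,0,0,0.4],[-19,-13,1,0,0,0.5],[-22,-16,1.1,0,0,0.6],[-26,-19,1.1,0,0,0.74],[-29,-22,1.1,0,0,0.74],[-31,-24,1.1,0,0,0.74],[-31,-24,1.1,0,0,0.74]]' 0.35|egrep 'eef|cont'; python3 -c "
from h import *
row((.384,-.169,.19),67)"
```

```text
row [-30.56, -24.89, 1.04] [-0.003, 0.001, 0.744] eef [0.5159 0.2024 0.2097] q [ 0.19  0.01  1.86 -0.    1.28 -0.15] open 0.399 ff 0.0 F [-0.1  0.8 -1.1] t 56.85
eef_pos: [0.3926, -0.1713, 0.1978]
contact_force: [0.2, -0.1, -0.4]
row [-0.13, -0.88, 0.78] [-0.005, -0.0, -0.001] eef [ 0.3926 -0.1713  0.1978] q [-0.65 -0.29  2.14 -0.    1.29 -0.25] open 0.353 ff 0.0 F [ 0.2 -0.1 -0.4] t 57.85
```

```bash
python3 -m crank '[[0,-0.9,1,0,0,0],[0,-0.9,1,0,0,0],[0,-0.9,1,0,0,0]]'|egrep 'eef|cont'; python3 - <<'E'
from h import *
i,p,d=cam("wrist");W=cloud(i,d)
a=np.radians(-23.1);c,s=np.cos(a),np.sin(a)
L=np.dstack([(W[...,:2]-[.5458,-.2381])@np.array([[c,-s],[s,c]]),W[...,2]])
k=(L[...,2]>.125)&(L[...,2]<.142)&(abs(L[...,1])<.04)&(L[...,0]<-.15)&(L[...,0]>-.22);k[240:]=0
x=np.median(L[k][:,0]);print(k.sum(),x)
row((*(np.array([.5458,-.2381])+x*np.array([c,s])),.082),67)
E
```

```text
eef_pos: [0.3864, -0.165, 0.1892]
contact_force: [-0.2, 0.0, -0.5]
1087 -0.18011247617484633
row [-0.46, -0.52, 10.79] [-0.002, -0.001, 0.005] eef [ 0.3869 -0.1653  0.1899] q [-0.65 -0.31  2.17  0.    1.28 -0.25] open 0.351 ff 0.0 F [ 0.1  0.5 -0.2] t 58.2
```

```bash
python3 -m crank '[[0,-0.5,3,0,0,0],[0,-0.5,6,0,0,0],[0,-0.5,8.5,0,0,0],[0,-0.5,10,0,0,0],[0,-0.5,10.8,0,0,0],[0,-0.5,10.8,0,0,0]]'|egrep 'eef|cont'; python3 -m crank '[[0,0,0,0,0,0],[0,0,0,0,0,0],[0,0,0,0,0,0],[0,0,0,0,0,0]]' 0 60|egrep 'eef|cont|open|fing'
```

```text
eef_pos: [0.382, -0.1635, 0.0818]
contact_force: [0.1, 0.2, 0.3]
eef_pos: [0.3833, -0.1647, 0.084]
contact_force: [0.8, 0.9, 3.6]
opening: 0.102
finger_force: 58.8
```

```bash
python3 -m crank '[[0,1,0,0,0,0],[0,3,0,0,0,0],[0,5,0,0,0,0],[0,7,0,0,0,0],[0,9,0,0,0,0],[0,11,0,0,0,0],[0,13,0,0,0,0],[0,15,0,0,0,0],[0,16.5,0,0,0,0],[0,17,0,0,0,0]]'|egrep 'eef|cont|open';python3 -m crank '[[0,0.3,0,0,0,0],[0,0.6,0,0,0,0],[0,0.9,0,0,0,0],[0,1.2,0,0,0,0],[0,1.2,0,0,0,0]]'|egrep 'eef|cont|open'
```

```text
eef_pos: [0.5403, -0.2324, 0.084]
contact_force: [-3.7, -3.9, 5.0]
opening: 0.101
eef_pos: [0.5502, -0.2367, 0.0841]
contact_force: [-1.8, -6.0, 3.6]
opening: 0.096
```

```bash
python3 -m crank '[[0,0.2,0,0,0,0],[0,0.4,0,0,0,0],[0,0.4,0,0,0,0]]'|egrep 'eef|cont|open'; python3 -m crank '[[0,0,0,0,0,0],[0,0,0,0,0,0],[0,0,0,0,0,0],[0,0,-4,0,0,0],[0,0,-8,0,0,0],[0,0,-12,0,0,0],[0,-5,-14,0,0,0],[0,-5,-14,0,0,0],[0,-5,-14,0,0,0]]' 0.35|egrep 'eef|cont|open'; python3 - <<'E'
from h import *
a=np.radians(-23.1);c,s=np.cos(a),np.sin(a)
out=[]
for n in ("wrist","top","scene"):
    i,p,d=cam(n);W=cloud(i,d)
    out.append(cv2.resize(p,(400,300)))
    L=np.dstack([(W[...,:2]-[.5458,-.2381])@np.array([[c,-s],[s,c]]),W[...,2]])
    k=(L[...,2]>.127)&(L[...,2]<.142)&(abs(L[...,1])<.04)&(L[...,0]<.015)&(L[...,0]>-.04)
    print(n,"handle",k.sum(),np.median(L[k][:,0]) if k.any() else "")
    if n!="wrist":
        m=masks(p);near=np.hypot(W[...,0]-.516,W[...,1]-.21)<.07
        rect(W,"knob",(0,0,512,384),m["red"]&near,(.08,.1))
        blocks(n,zr=(.044,.058),reg=(.54,.11,.1))
    if n=="top":
        rect(W,"mug",(200,220,250,270),m["any"],(.07,.1));rect(W,"can",(150,115,195,165),m["any"],(.13,.16));rect(W,"tape",(245,126,280,150),m["any"],(.045,.075))
        crop=cv2.resize(p[110:290,80:280],(800,600),interpolation=cv2.INTER_CUBIC)[:, :]
cv2.imwrite("pics/fin.png",crop)
E
```

```text
eef_pos: [0.5525, -0.2377, 0.084]
contact_force: [-5.3, -4.8, 7.1]
opening: 0.1
eef_pos: [0.5074, -0.2161, 0.2231]
contact_force: [1.1, -0.1, -0.1]
opening: 0.351
wrist handle 877 0.003313347696844338
top handle 27 0.004796813295017833
knob 48 c [0.5175 0.2073] size [0.014 0.037] ang 22.0 z [0.0817 0.0861 0.0907]
mug 153 c [0.3884 0.1218] size [0.078 0.098] ang 68.8 z [0.073  0.0876 0.0942]
can 258 c [0.7169 0.2599] size [0.051 0.051] ang 82.9 z [0.1363 0.1488 0.1537]
tape 228 c [ 0.7212 -0.0131] size [0.064 0.035] ang 88.7 z [0.0528 0.0601 0.0656]
scene handle 106 0.0068643370821980625
knob 34 c [0.5204 0.2067] size [0.012 0.038] ang 22.1 z [0.0814 0.0856 0.0893]
```

View pics/fin.png

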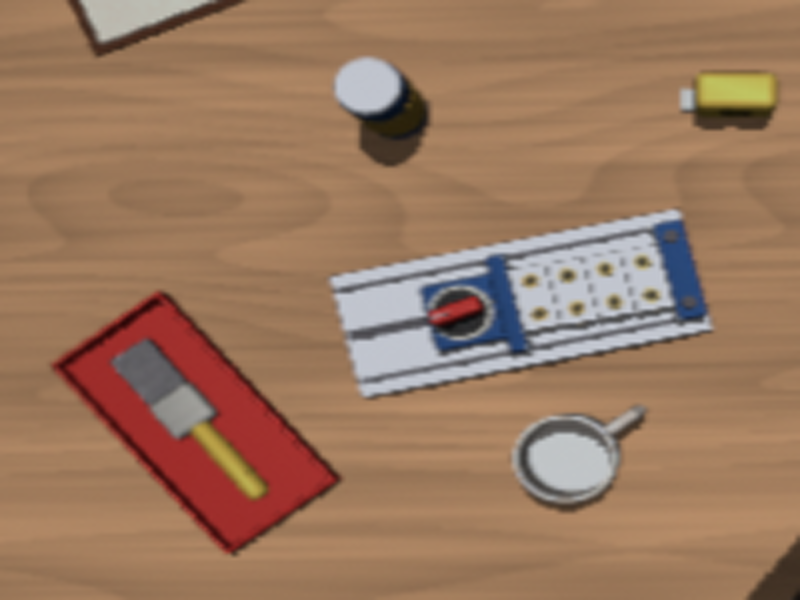

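The final view shows the four blocks clamped without gaps at (585,285), the knob bar in line with the slots at (457,313) and the brush in the tray at (190,420). The can, mug and tape measure are undisturbed. The handle sits about 51 mm ahead of the roof edge, so the drawer is home.

```bash
python3 -c "
from plant import ctrl
print(ctrl.sign_off())"
```

```text
the job is handed in; nothing more can be done
None
```

The job is handed in, with no verdict returned: by camera, the brush is in the tray, all four blocks are clamped without gaps, the knob is fully tight, the drawer is home, and the can, mug and tape measure are undisturbed.

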